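Pack the railway flight case in two layers

TASK

Pack the model railway case for the show. First stand every boxcar on its wheels on the foam floor, lengthwise, one to a bay; then lay the divider board over them on the two end battens, rib up; then, on the divider, stack all the cardboard cartons flat and squarely in one single pile on one side of the rib, long side along the rib, and stand every grain bin upright on the board on the other side of the rib. The tank car and everything else stay where they are.

Things in the scene. Friction and masses are not known exactly. Their poses are not given: they have to be found in the camera images.
- case: the open lower half of a black flight case with aluminium edges; it does not move. Outside 192 (x) by 262 (y) by 102 mm high, inside 180 by 250 mm, walls 6 mm. Origin: centre of its underside, z up. Foam floor 10 mm above the origin. Foam ridges along x, 10 mm high, part the floor into three bays: two 10 mm wide at y = +33 and -33 mm, and one 30 mm wide along each side wall
- bay_a (a point): centre of a bay, on the foam floor of the case (y = +66 mm in the case); axes as the case: a boxcar stands along x. The floor is 152 mm long (x) between the battens; each bay is 56 mm wide between the foam ridges, which are 10 mm high
- bay_b (a point): centre of a bay, on the foam floor of the case (y = 0 mm in the case); axes as the case: a boxcar stands along x. The floor is 152 mm long (x) between the battens; each bay is 56 mm wide between the foam ridges, which are 10 mm high
- bay_c (a point): centre of a bay, on the foam floor of the case (y = -66 mm in the case); axes as the case: a boxcar stands along x. The floor is 152 mm long (x) between the battens; each bay is 56 mm wide between the foam ridges, which are 10 mm high
- battens (a point): where the middle of the divider's underside lies when it rests on the battens: centre of the case, 66 mm above its origin, axes as the case. The two plywood battens are 14 mm thick and run along y on the inner faces of the end walls (x = +90 and -90 mm), from the floor up to this height
- divider: a plywood divider board, 172 mm (x) by 242 mm (y) by 6 mm, with a wooden grip rib standing on it along x through its middle: 14 mm thick (y), 172 mm long, its top 32 mm above the board's underside; about 0.22 kg. Origin: centre of the board's underside, z up. It may lie either way round. Starts flat on the table, rib up
- boxcar1: a brown model boxcar, 124 mm long (x), 36 mm wide (37 mm at the roof edge), 48 mm high, on two trucks 26 mm wide; its solid sides run from 12 to 45 mm up, about 0.13 kg. Origin: centre of its underside, at the bottom of its wheels; x along the car (both ends alike), z up. Stands at the start on a siding of the yard. Two or three of the boxcars are there
- boxcar2: a brown model boxcar, 124 mm long (x), 36 mm wide (37 mm at the roof edge), 48 mm high, on two trucks 26 mm wide; its solid sides run from 12 to 45 mm up, about 0.13 kg. Origin: centre of its underside, at the bottom of its wheels; x along the car (both ends alike), z up. Stands at the start on a siding of the yard. Two or three of the boxcars are there
- boxcar3: a brown model boxcar, 124 mm long (x), 36 mm wide (37 mm at the roof edge), 48 mm high, on two trucks 26 mm wide; its solid sides run from 12 to 45 mm up, about 0.13 kg. Origin: centre of its underside, at the bottom of its wheels; x along the car (both ends alike), z up. Stands at the start on a siding of the yard. Two or three of the boxcars are there
- carton1: a closed, taped plain cardboard carton, 110 mm long (x), 50 mm wide (y), 30 mm high, about 0.12 kg. Origin: centre of its underside; both ends and both sides alike. Starts flat on the table. Two or three of the cartons are there
- carton2: a closed, taped plain cardboard carton, 110 mm long (x), 50 mm wide (y), 30 mm high, about 0.12 kg. Origin: centre of its underside; both ends and both sides alike. Starts flat on the table. Two or three of the cartons are there
- carton3: a closed, taped plain cardboard carton, 110 mm long (x), 50 mm wide (y), 30 mm high, about 0.12 kg. Origin: centre of its underside; both ends and both sides alike. Starts flat on the table. Two or three of the cartons are there
- grain_bin1: a model grain bin: a round corrugated metal tank 57 mm in diameter (ribs included; smooth wall 56) and 46 mm high under a cone roof that ends 64 mm up, about 0.09 kg. Origin: centre of its underside, z up. Starts upright on the table. One or two are there
- grain_bin2: a model grain bin: a round corrugated metal tank 57 mm in diameter (ribs included; smooth wall 56) and 46 mm high under a cone roof that ends 64 mm up, about 0.09 kg. Origin: centre of its underside, z up. Starts upright on the table. One or two are there
- yard: two parallel sidings of model track fixed to the table, 270 mm long (x), 76 mm apart (centres at y = +38 and -38 mm), rail tops 10 mm above the table. Origin: centre of its underside. Does not move
- tank_car: a grey model tank car with a round tank, 122 mm long (x), 33 mm wide, 52 mm high, on the yard among the boxcars; it stays. Origin: centre of its underside, x along the car
- tree: a model fir tree 115 mm high on a 44 mm disc, stays. Origin: centre of its underside
- paint_jar: a small paint jar, 36 mm in diameter, 45 mm high, stays. Origin: centre of its underside
- mug: a coffee mug, 80 mm in diameter, 92 mm high, stays. Origin: centre of its underside
- screwdriver: a screwdriver 170 mm long lying on the table beyond the yard, stays. Origin about its middle, x along it
There are look-alikes about, which are no part of the job. What is shaped like the boxcar1 but pink is not meant. What is shaped like the boxcar3 but blue is not meant.

How it is judged:
By the outcome, as a careful person would: the job done as asked, in the order asked, and still so for the second after the job is handed in, with the robot touching nothing.
Of boxcar1, boxcar2, boxcar3 only 2 to 3 are there at a start; the rules pass over those that are not, and their reading is None.
Of carton1, carton2, carton3 only 2 to 3 are there at a start; the rules pass over those that are not, and their reading is None.
Of grain_bin1, grain_bin2 only 1 to 2 are there at a start; the rules pass over those that are not, and their reading is None.
At some moment in a run one of grain_bin1, grain_bin2, divider may be knocked a few centimetres aside while the robot is not near it.
It also fails if it takes over 210 s, if anything falls off the work surface, if the arm or the gripper's body presses on something with over 40 N, if the wrist force passes 120 N, or if a joint passes its speed limit or range.

ROBOT

A 6-joint arm with a two-finger parallel gripper is mounted at the origin on the work surface. World frame = base frame: x ahead of the robot, y to its left, z up, the work surface at z = 0. Lengths are in mm, angles in rad, forces in N, time in s.
With the tool pointing down it reaches from about 275 to 1000 mm from the base axis. Payload 8.4 kg.
Tool frame: the origin (TCP) lies at the very end of the fingers, on their centre line; the grasp point (between the pads) lies 19 mm behind it (r.tcp_to_grasp is the distance from the TCP to the grasp point, in mm); z points along the fingers, y is the line along which they close (so a half turn about z gives the same grasp; the last joint's range is limited). The gripper opens to 85 mm and grips with 20 to 120 N. Pads are 22 mm wide; open, the fingers measure 114 mm over their backs; the gripper's body (76 mm by 85 mm) begins 54 mm behind the grasp point. The pads swing forward as they close: fully open they stand 13 mm farther back than shut.
Start: joints at [1.254, 0.353, 1.633, -0, 1.155, -0.002], TCP at [193.515, 594.289, 231.281] pointing down, gripper open.
Joint ranges: [-2.63, 2.63], [-0.92, 2.1], [0.06, 2.66], [-1.3, 4.44], [0, 2.69], [-3.02, 3.02]. Speed limits (rad/s): [2.22, 2.22, 2.79, 3.14, 3.14, 3.14].

INTERFACE

Orientations are given as [roll, pitch, yaw] about the fixed x, y, z axes, in that order (R = Rz(yaw) Ry(pitch) Rx(roll)).
In Python, from rig import r gives the robot as it stands. The module is installed in compiled form; this text tells all that it offers.
- The arm moves only by the tool play_rows, never from a script. Its argument "rows" is a list of rows, each an object with "dp": the shift along the tool's x, y, z in units of 40 mm (1.0 is 40 mm), a list of three; "turn": the turn, a rotation vector about the tool's x, y, z in units of 6 degrees (1.0 is 6 degrees), a list of three; "fingers": the closure, from 0 (fully open) to 1 (shut). In form: [{"dp": [tx, ty, tz], "turn": [wx, wy, wz], "fingers": fingers}, ...]. A call has 1 to 5 rows; each row shifts and turns the commanded pose from where the row before left it, along the tool's axes as they then stand; what a row does not reach is not made up. A row lasts 1/12 s, in which the tool goes at most 41.7 mm and 7.16 degrees, less where a joint would pass 70% of its speed; a pose out of reach is approached as far as the arm can. A call is refused whole if a number of a shift passes 1 or a number of a turn 1, either way. A call with a gripper value outside its range is refused whole. The fingers move at their own pace and stop on an object; "force" is the grip in N (left out, the last holds). Time passes only in rows, so rows that do not move let the fingers close. It gives the time, the measured TCP pose, the force, the opening and the grip force at its end, in the units of the state.
- r.sense(): the state, without advancing time (a new reading comes with each control period).
- r.grab_frame(name): name is "scene" or "top" or "wrist"; returns a dict with "pixels" (420x560x3 uint8, red, green, blue), "fx", "fy", "cx", "cy" (pixels), "pose" (4x4, takes a point from camera to world coordinates). Camera axes: x right, y down, z forward; pixel columns grow to the right and rows downward; lengths in mm; the calibration is good to about 2 mm. A picture is of the moment at which its call begins. There is no depth.
- r.sign_off(): hands the job in; it is judged then, once.
The state is a dict: "clock": time; "qpos": joint angles; "qvel": joint speeds; "joint_efforts": joint torques, N m; "eef_pos": TCP position; "tcp_rot": TCP orientation; "contact_force": force on the tool from outside, world axes, zero at the start; "wrist_torque": the same for the moment, N m; "opening": opening from 0.0 (shut) to 1.0 (fully open); "grasp_force": force on a finger pad.
Only numpy, scipy, OpenCV 4.12 (cv2) and the standard library are available. Lean on these libraries where they do the work, as an engineer would, in place of code of your own. Each camera call takes 0.05 s, during which the arm holds its last target. There are 200 camera calls.

## Working session

There is one attempt and no reset: what is moved stays moved. The work goes in short steps, Python scripts to look and compute and a tool call to move; the robot and the scene stay as the last step left them, time stands still between calls to the robot, and variables do not carry over. Pictures are saved under pics/ and viewed, at most 14 in all, crops included, and the job is handed in when it is done.

Besides the shell and the picture viewer there is one more tool, called after "Emit:" by a JSON object that holds its "method" and its "body". play_rows: Moves the arm, as the interface text tells. Its arguments: {"type":"object","properties":{"rows":{"type":"array"},"force":{"type":"number"}},"required":["rows"]}

```bash
mkdir -p pics; cat > h.py <<'E'
import numpy as np, cv2
from rig import r
def snap(name,fn):
    f=r.grab_frame(name); cv2.imwrite('pics/'+fn,f['pixels'][:,:,::-1]); np.savez('pics/'+fn+'.npz',**{k:np.array(v) for k,v in f.items()}); return f
def load(fn): return np.load('pics/'+fn+'.npz')
def w(f,u,v,z):
    P=f['pose']; d=P[:3,:3]@np.array([(u-f['cx'])/f['fx'],(v-f['cy'])/f['fy'],1]); o=P[:3,3]
    return (o+d*(z-o[2])/d[2])
def px(f,p):
    P=f['pose']; c=P[:3,:3].T@(np.array(p,float)-P[:3,3]); return np.array([f['fx']*c[0]/c[2]+f['cx'],f['fy']*c[1]/c[2]+f['cy']])
E
python3 - <<'E'
from h import *
for n in ['top','scene']:
    f=snap(n,n+'0.png'); print(n,f['fx'],f['cx'],f['cy'],np.round(f['pose'],3).tolist())
a=cv2.imread('pics/top0.png'); cv2.imwrite('pics/top0b.png',cv2.resize(a,(800,600),interpolation=cv2.INTER_CUBIC))
print(r.sense(), r.tcp_to_grasp)
E
```

```text
top 434.33710964171536 283.31543690677427 205.82383402614872 [[0.014, -0.98, 0.197, 190.347], [-1.0, -0.011, 0.015, -2.508], [-0.013, -0.198, -0.98, 1731.504], [0.0, 0.0, 0.0, 1.0]]
scene 503.15811090949876 279.0236432072304 200.64043908242766 [[-0.779, 0.432, -0.454, 1232.272], [0.626, 0.523, -0.578, 898.352], [-0.012, -0.735, -0.678, 1126.951], [0.0, 0.0, 0.0, 1.0]]
{'clock': 0.1, 'qpos': array([ 1.25359918e+00,  3.53590340e-01,  1.63406913e+00,  7.92814002e-06,
        1.15520497e+00, -2.36385841e-03]), 'qvel': array([-0.00064942, -0.00127996, -0.00148613,  0.00166569,  0.00074319,
        0.0002527 ]), 'joint_efforts': array([-1.18243061e-04, -6.06351686e+01, -3.42819250e+01, -1.80214465e-04,
        3.83634077e-03, -5.49301114e-05]), 'eef_pos': array([193.37655917, 593.87404128, 230.62559757]), 'tcp_rot': array([-3.14032089e+00, -1.02555054e-05,  2.82675615e+00]), 'contact_force': array([-0.15121742, -0.98047258, -0.38353574]), 'wrist_torque': array([-0.00932285, -0.00426317,  0.01517039]), 'grasp_force': 0.0, 'opening': 0.9980486059325083} 18.700000000000003
```

View pics/top0b.png

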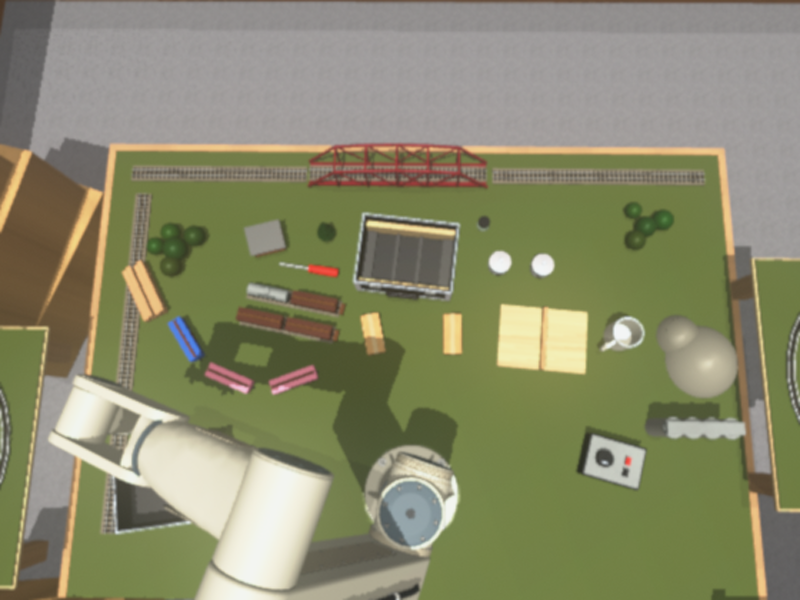

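View pics/scene0.png

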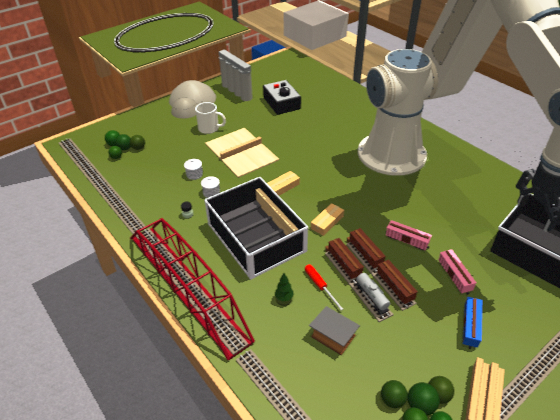

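```bash
python3 - <<'E'
from h import *
a=cv2.imread('pics/top0.png')
cv2.imwrite('pics/c1.png',cv2.resize(a[140:260,80:240],(800,600),interpolation=cv2.INTER_CUBIC))
cv2.imwrite('pics/c2.png',cv2.resize(a[140:275,240:420],(800,600),interpolation=cv2.INTER_CUBIC))
E
```

```text
(no output)
```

View pics/c1.png

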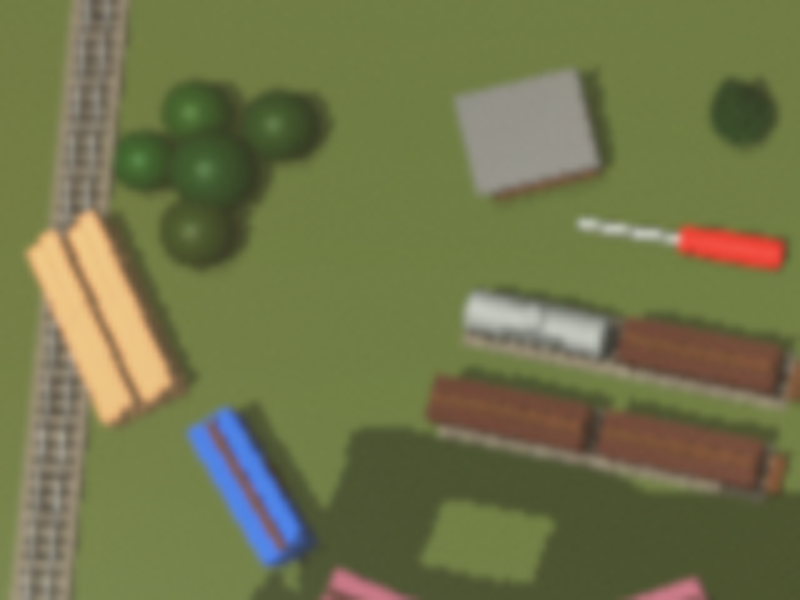

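View pics/c2.png

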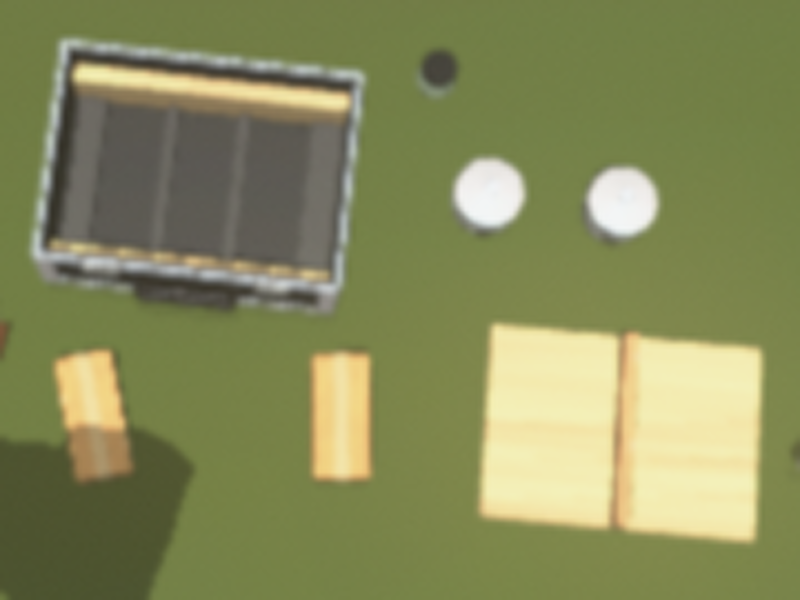

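```bash
python3 - <<'E'
from h import *
f=load('top0.png')
def A(pts,z,s,o):
    q=np.array([w(f,o[0]+u/s,o[1]+v/s,z)[:2] for u,v in pts]); 
    c=q.mean(0); print(np.round(q,0).tolist(),'c',np.round(c,1), 'edges',[ (round(float(np.hypot(*(q[(i+1)%len(q)]-q[i]))),0),round(float(np.degrees(np.arctan2(*(q[(i+1)%len(q)]-q[i])[::-1]))),1)) for i in range(len(q))])
s1,o1=5,(80,140); s2,o2=800/180,(240,140)
print('case');A([(64,42),(362,76),(338,288),(36,254)],102,s2,o2)
print('div');A([(492,325),(763,347),(755,541),(481,517)],6,s2,o2)
print('cartL');A([(55,358),(109,350),(132,472),(77,480)],30,s2,o2)
print('cartR');A([(312,352),(371,352),(371,480),(312,480)],30,s2,o2)
print('bins');A([(490,193)],50,s2,o2);A([(623,202)],50,s2,o2)
print('A');A([(622,318),(783,342),(778,388),(615,361)],58,s1,o1)
print('B');A([(434,375),(591,401),(584,447),(429,418)],58,s1,o1)
print('C');A([(604,410),(764,437),(757,484),(598,455)],58,s1,o1)
print('tank');A([(470,300),(610,325),(605,355),(465,330)],58,s1,o1)
print('lumber');A([(28,250),(92,210),(183,383),(110,425)],40,s1,o1)
E
```

```text
case
[[744.0, 140.0], [715.0, -124.0], [524.0, -102.0], [551.0, 159.0]] c [633.4  18.1] edges [(265.0, -96.3), (192.0, 173.6), (263.0, 84.1), (193.0, -5.7)]
div
[[511.0, -248.0], [493.0, -492.0], [319.0, -477.0], [337.0, -235.0]] c [ 415.2 -362.9] edges [(245.0, -94.1), (175.0, 175.1), (243.0, 85.7), (174.0, -4.2)]
cartL
[[472.0, 146.0], [480.0, 98.0], [371.0, 75.0], [363.0, 124.0]] c [421.6 110.7] edges [(49.0, -80.8), (111.0, -168.2), (49.0, 99.0), (111.0, 11.7)]
cartR
[[480.0, -84.0], [481.0, -136.0], [366.0, -136.0], [366.0, -84.0]] c [ 423.3 -109.7] edges [(53.0, -89.3), (114.0, 179.7), (52.0, 90.7), (114.0, 0.1)]
bins
[[623.0, -242.0]] c [ 623.1 -241.8] edges [(0.0, 0.0)]
[[616.0, -360.0]] c [ 616.  -360.4] edges [(0.0, 0.0)]
A
[[533.0, 335.0], [515.0, 207.0], [478.0, 210.0], [499.0, 339.0]] c [506.3 272.6] edges [(129.0, -98.0), (37.0, 175.9), (131.0, 81.2), (35.0, -6.3)]
B
[[486.0, 481.0], [466.0, 356.0], [430.0, 359.0], [452.0, 482.0]] c [458.4 419.6] edges [(126.0, -98.8), (37.0, 174.4), (125.0, 80.1), (34.0, -2.8)]
C
[[459.0, 345.0], [440.0, 219.0], [403.0, 223.0], [424.0, 348.0]] c [431.4 284. ] edges [(128.0, -99.0), (37.0, 173.7), (127.0, 80.4), (36.0, -4.6)]
tank
[[546.0, 456.0], [527.0, 344.0], [503.0, 347.0], [522.0, 459.0]] c [524.7 401.4] edges [(114.0, -99.6), (24.0, 173.6), (113.0, 80.4), (24.0, -5.7)]
lumber
[[587.0, 821.0], [621.0, 772.0], [480.0, 686.0], [446.0, 741.0]] c [533.6 754.8] edges [(59.0, -55.2), (165.0, -148.4), (65.0, 122.0), (163.0, 29.5)]
```

```bash
cat >> h.py <<'E'
def plan(x,y,z,yaw,s=None):
    """prints turn (units of tool z), then tool-frame dp after turn, in units"""
    s=s or r.sense(); p=s['eef_pos']; psi=np.degrees(s['tcp_rot'][2]); 
    t=(psi-yaw+180)%360-180; a=np.radians(yaw); d=np.array([x,y,z])-p
    v=np.array([np.cos(a)*d[0]+np.sin(a)*d[1], np.sin(a)*d[0]-np.cos(a)*d[1], -d[2]])/40
    print('at',np.round(p,1),'psi %.1f'%psi,'open %.2f'%s['opening'],'gf %.0f'%s['grasp_force'],'F',np.round(s['contact_force'],0),'t %.2f | turn %.2f units; dp total %s rows>=%d'%(s['clock'],t/6,np.round(v,3),np.ceil(np.abs(np.linalg.norm(v)))))
E
python3 - <<'E'
from h import *
plan(506,272,150,80.5)
f=snap('wrist','w0.png'); s=r.sense(); P=f['pose']
R=__import__('scipy.spatial.transform').spatial.transform.Rotation.from_euler('xyz',s['tcp_rot']).as_matrix()
print(f['fx'],f['cx'],f['cy'],np.round(R.T@(P[:3,3]-s['eef_pos']),1),np.round(R.T@P[:3,:3],3).tolist())
E
```

```text
at [193.4 593.9 230.6] psi 162.0 open 1.00 gf 0 F [-0. -1. -0.] t 0.10 | turn 13.58 units; dp total [-6.647  9.037  2.016] rows>=12
374.6009988079865 282.62228775942805 203.93057123452496 [ 7.43e+01  1.00e-01 -1.41e+02] [[-0.0, -0.957, -0.292], [1.0, 0.0, -0.001], [0.001, -0.292, 0.957]]
```

Emit:
{"method": "play_rows", "body": {"rows": [{"dp": [0,0,0],"turn": [0,0,1],"fingers": 0},{"dp": [0,0,0],"turn": [0,0,1],"fingers": 0},{"dp": [0,0,0],"turn": [0,0,1],"fingers": 0},{"dp": [0,0,0],"turn": [0,0,1],"fingers": 0},{"dp": [0,0,0],"turn": [0,0,1],"fingers": 0}], "force": 40}}

```text
clock: 0.57
eef_pos: [193.5, 594.1, 231.0]
tcp_rot: [-3.141, 0.0, 2.298]
contact_force: [0.2, 0.6, -0.4]
opening: 0.998
grasp_force: 0.0
```

Emit:
{"method": "play_rows", "body": {"rows": [{"dp": [0,0,0],"turn": [0,0,1],"fingers": 0.3},{"dp": [0,0,0],"turn": [0,0,1],"fingers": 0.3},{"dp": [0,0,0],"turn": [0,0,1],"fingers": 0.3},{"dp": [0,0,0],"turn": [0,0,1],"fingers": 0.3},{"dp": [0,0,0],"turn": [0,0,1],"fingers": 0.3}]}}

```text
clock: 0.98
eef_pos: [193.4, 594.1, 231.0]
tcp_rot: [-3.141, 0.001, 1.774]
contact_force: [0.3, -0.1, -1.3]
opening: 0.697
grasp_force: 0.0
```

Emit:
{"method": "play_rows", "body": {"rows": [{"dp": [0,0,0],"turn": [0,0,1],"fingers": 0.3},{"dp": [0,0,0],"turn": [0,0,1],"fingers": 0.3},{"dp": [0,0,0],"turn": [0,0,1],"fingers": 0.3},{"dp": [0,0,0],"turn": [0,0,0.58],"fingers": 0.3}]}}

```text
clock: 1.32
eef_pos: [193.4, 594.1, 231.0]
tcp_rot: [-3.141, 0.001, 1.399]
contact_force: [-0.6, 0.4, 0.4]
opening: 0.706
grasp_force: 0.0
```

Emit:
{"method": "play_rows", "body": {"rows": [{"dp": [-0.55,0.75,0.16],"turn": [0,0,0],"fingers": 0.3},{"dp": [-0.55,0.75,0.16],"turn": [0,0,0],"fingers": 0.3},{"dp": [-0.55,0.75,0.16],"turn": [0,0,0],"fingers": 0.3},{"dp": [-0.55,0.75,0.16],"turn": [0,0,0],"fingers": 0.3},{"dp": [-0.55,0.75,0.16],"turn": [0,0,0],"fingers": 0.3}]}}

```text
clock: 1.73
eef_pos: [324.0, 459.6, 198.9]
tcp_rot: [-3.142, 0.0, 1.405]
contact_force: [1.5, 0.7, -0.1]
opening: 0.701
grasp_force: 0.0
```

Emit:
{"method": "play_rows", "body": {"rows": [{"dp": [-0.55,0.75,0.16],"turn": [0,0,0],"fingers": 0.3},{"dp": [-0.55,0.75,0.16],"turn": [0,0,0],"fingers": 0.3},{"dp": [-0.55,0.75,0.16],"turn": [0,0,0],"fingers": 0.3},{"dp": [-0.55,0.75,0.16],"turn": [0,0,0],"fingers": 0.3},{"dp": [-0.55,0.75,0.16],"turn": [0,0,0],"fingers": 0.3}]}}

```text
clock: 2.15
eef_pos: [453.9, 326.2, 166.9]
tcp_rot: [-3.142, 0.0, 1.405]
contact_force: [0.7, 0.5, -0.4]
opening: 0.7
grasp_force: 0.0
```

Emit:
{"method": "play_rows", "body": {"rows": [{"dp": [-0.55,0.75,0.16],"turn": [0,0,0],"fingers": 0.3},{"dp": [-0.55,0.75,0.16],"turn": [0,0,0],"fingers": 0.3},{"dp": [0,0,0],"turn": [0,0,0],"fingers": 0.3}]}}

```text
clock: 2.4
eef_pos: [508.2, 270.0, 153.3]
tcp_rot: [3.141, 0.002, 1.401]
contact_force: [-0.3, 0.9, 0.3]
opening: 0.694
grasp_force: 0.0
```

```bash
python3 - <<'E'
from h import *
plan(506,272,150,80.5)
f=snap('wrist','w1.png')
E
```

```text
at [508.2 270.  153.3] psi 80.3 open 0.69 gf 0 F [-0.  1.  0.] t 2.40 | turn -0.03 units; dp total [ 0.04  -0.062  0.082] rows>=1
```

View pics/w1.png

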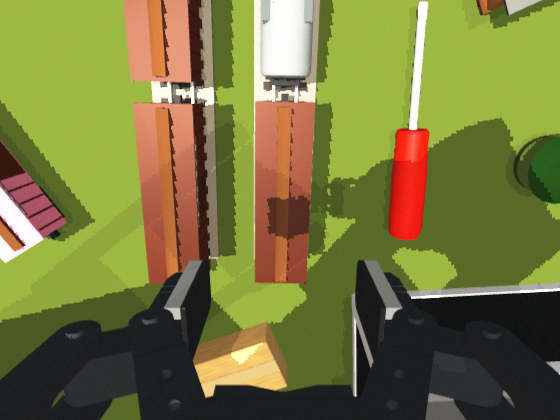

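```bash
python3 - <<'E'
from h import *
f=load('w1.png')
def g(n,p,z):
    q=[w(f,u,v,z)[:2] for u,v in p]; print(n,np.round(q,1).tolist(),np.round(np.mean(q,0),1))
g('A eaves',[(256,101),(315,103),(308,282),(255,281)],55)
g('A walk',[(284,107),(281,280)],58)
g('C eaves',[(134,104),(196,103),(208,284),(147,283)],55)
g('C walk',[(163,108),(170,282)],58)
g('B end',[(160,77)],58)
E
```

```text
A eaves [[503.5, 339.3], [539.2, 332.0], [516.5, 210.5], [479.3, 217.6]] [509.6 274.8]
A walk [[519.9, 333.0], [498.1, 216.9]] [509.  274.9]
C eaves [[428.9, 350.2], [466.8, 344.4], [445.7, 220.9], [402.8, 229.1]] [436.  286.1]
C walk [[446.8, 344.9], [420.6, 228.5]] [433.7 286.7]
B end [[449.8, 362.6]] [449.8 362.6]
```

Emit:
{"method": "play_rows", "body": {"rows": [{"dp": [0.1,-0.02,0.8],"turn": [0,0,0.05],"fingers": 0.33},{"dp": [0,0,0.8],"turn": [0,0,0],"fingers": 0.33},{"dp": [0,0,0.8],"turn": [0,0,0],"fingers": 0.33},{"dp": [0,0,0.76],"turn": [0,0,0],"fingers": 0.33},{"dp": [0,0,0],"turn": [0,0,0],"fingers": 0.33}]}}

```text
clock: 2.87
eef_pos: [500.6, 277.2, 23.1]
tcp_rot: [-3.135, 0.005, 1.4]
contact_force: [-1.1, -0.8, -0.0]
opening: 0.665
grasp_force: 0.0
```

Emit:
{"method": "play_rows", "body": {"rows": [{"dp": [0,0,0],"turn": [0,0,0],"fingers": 0.8},{"dp": [0,0,0],"turn": [0,0,0],"fingers": 0.8},{"dp": [0,0,0],"turn": [0,0,0],"fingers": 0.8},{"dp": [0,0,0],"turn": [0,0,0],"fingers": 0.8},{"dp": [0,0,0],"turn": [0,0,0],"fingers": 0.8}]}}

```text
clock: 3.28
eef_pos: [505.5, 279.0, 29.6]
tcp_rot: [3.14, -0.001, 1.399]
contact_force: [-0.3, -0.5, -1.0]
opening: 0.421
grasp_force: 39.7
```

```bash
python3 - <<'E'
from h import *
s=r.sense(); plan(640.3,83.7,170,-6)
E
```

```text
at [505.5 279.   29.6] psi 80.2 open 0.42 gf 40 F [-0. -1. -1.] t 3.28 | turn 14.36 units; dp total [ 3.862  4.503 -3.51 ] rows>=7
```

Emit:
{"method": "play_rows", "body": {"rows": [{"dp": [0,0,-0.85],"turn": [0,0,0],"fingers": 0.8},{"dp": [0,0,-0.9],"turn": [0,0,0],"fingers": 0.8},{"dp": [0,0,-0.9],"turn": [0,0,0],"fingers": 0.8},{"dp": [0,0,-0.85],"turn": [0,0,1],"fingers": 0.8},{"dp": [0,0,0],"turn": [0,0,1],"fingers": 0.8}]}}

```text
clock: 3.7
eef_pos: [508.3, 280.4, 175.9]
tcp_rot: [3.135, -0.009, 1.185]
contact_force: [1.9, 1.6, -1.2]
opening: 0.421
grasp_force: 40.4
```

Emit:
{"method": "play_rows", "body": {"rows": [{"dp": [0,0,0],"turn": [0,0,1],"fingers": 0.8},{"dp": [0,0,0],"turn": [0,0,1],"fingers": 0.8},{"dp": [0,0,0],"turn": [0,0,1],"fingers": 0.8},{"dp": [0,0,0],"turn": [0,0,1],"fingers": 0.8},{"dp": [0,0,0],"turn": [0,0,1],"fingers": 0.8}]}}

```text
clock: 4.12
eef_pos: [504.8, 278.5, 168.9]
tcp_rot: [3.141, -0.001, 0.661]
contact_force: [-0.2, 0.6, -1.2]
opening: 0.42
grasp_force: 40.4
```

Emit:
{"method": "play_rows", "body": {"rows": [{"dp": [0,0,0],"turn": [0,0,1],"fingers": 0.8},{"dp": [0,0,0],"turn": [0,0,1],"fingers": 0.8},{"dp": [0,0,0],"turn": [0,0,1],"fingers": 0.8},{"dp": [0,0,0],"turn": [0,0,1],"fingers": 0.8},{"dp": [0,0,0],"turn": [0,0,1],"fingers": 0.8}]}}

```text
clock: 4.53
eef_pos: [504.8, 278.5, 168.9]
tcp_rot: [-3.141, -0.001, 0.137]
contact_force: [0.2, 0.1, -1.6]
opening: 0.422
grasp_force: 40.4
```

Emit:
{"method": "play_rows", "body": {"rows": [{"dp": [0,0,0],"turn": [0,0,1],"fingers": 0.8},{"dp": [0,0,0],"turn": [0,0,1],"fingers": 0.8},{"dp": [0.5,0.5,0],"turn": [0,0,0.36],"fingers": 0.8},{"dp": [0.55,0.65,0],"turn": [0,0,0],"fingers": 0.8},{"dp": [0.55,0.65,0],"turn": [0,0,0],"fingers": 0.8}]}}

```text
clock: 4.95
eef_pos: [562.3, 200.5, 169.0]
tcp_rot: [-3.141, -0.001, -0.103]
contact_force: [0.4, 0.5, -1.5]
opening: 0.419
grasp_force: 40.4
```

Emit:
{"method": "play_rows", "body": {"rows": [{"dp": [0.55,0.65,0],"turn": [0,0,0],"fingers": 0.8},{"dp": [0.55,0.65,0],"turn": [0,0,0],"fingers": 0.8},{"dp": [0.55,0.65,0],"turn": [0,0,0],"fingers": 0.8},{"dp": [0.5,0.5,0],"turn": [0,0,0],"fingers": 0.8},{"dp": [0,0,0],"turn": [0,0,0],"fingers": 0.8}]}}

```text
clock: 5.37
eef_pos: [640.2, 90.4, 169.1]
tcp_rot: [3.141, -0.003, -0.107]
contact_force: [-0.8, 1.3, -1.3]
opening: 0.423
grasp_force: 40.4
```

```bash
python3 - <<'E'
from h import *
plan(644.7,83.2,170,-6)
f=snap('wrist','w2.png')
E
```

```text
at [640.2  90.4 169.1] psi -6.2 open 0.42 gf 40 F [-1.  1. -1.] t 5.37 | turn -0.03 units; dp total [ 0.13   0.166 -0.022] rows>=1
```

View pics/w2.png

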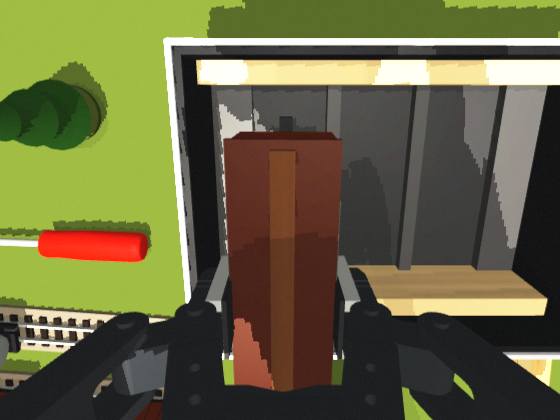

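```bash
python3 - <<'E'
from h import *
f=load('w2.png')
for n,(u,v,z) in dict(cornerFL=(167,41,102),rimFR=(555,41,102),battenL=(198,60,66),battenR=(555,61,66),bnL=(197,84,66),nbR=(546,296,66),nbR2=(505,267,66), r1=(334,88,20),r2=(421,88,20),r2near=(408,268,20),nearbat=(405,267,66)).items(): print(n,np.round(w(f,u,v,z)[:2],1))
a=np.radians(-6.)
X=np.array([np.cos(a),np.sin(a)]);Y=np.array([-X[1],X[0]]);c=np.array([633.4,18.1])
def q(cx,cy,z): p=c+cx*X+cy*Y; return np.round(px(f,[*p,z]),1)
print('pred FL corner',q(96,131,102),'batten outer L',q(90,125,66),'inner L',q(76,125,66),'near bat far edge R end',q(-76,-125,66),q(-90,-125,66),'ridge1',q(76,33,20),'ridge2 far/near',q(76,-33,20),q(-76,-33,20))
g=cv2.imread('pics/w2.png'); 
E
```

```text
cornerFL [744.7 138.7]
rimFR [723.3 -59.6]
battenL [737.3 131.7]
battenR [713.4 -85.3]
bnL [723.6 134.7]
nbR [548.9 -95.5]
nbR2 [576.  -63.8]
r1 [711.7  44.2]
r2 [704.8 -20. ]
r2near [558.   -8.9]
nearbat [583.8   7.8]
pred FL corner [168.5  45.3] batten outer L [196.3  62.6] inner L [197.9  86.6] near bat far edge R end [549.3 300.5] [545.5 317. ] ridge1 [335.5  86.8] ridge2 far/near [424.7  86.5] [405.6 272.1]
```

Emit:
{"method": "play_rows", "body": {"rows": [{"dp": [0.18,0.165,0],"turn": [0,0,0],"fingers": 0.8},{"dp": [0,0,0.9],"turn": [0,0,0],"fingers": 0.8},{"dp": [0,0,0.9],"turn": [0,0,0],"fingers": 0.8},{"dp": [0,0,0],"turn": [0,0,0],"fingers": 0.8},{"dp": [0,0,0],"turn": [0,0,0],"fingers": 0.8}]}}

```text
clock: 5.83
eef_pos: [641.7, 87.6, 94.9]
tcp_rot: [3.141, 0.004, -0.103]
contact_force: [-0.3, 0.7, -1.6]
opening: 0.424
grasp_force: 40.6
```

```bash
python3 - <<'E'
from h import *
plan(646.6,83.2,31,-6.1)
E
```

```text
at [641.7  87.6  94.9] psi -5.9 open 0.42 gf 41 F [-0.  1. -2.] t 5.83 | turn 0.03 units; dp total [0.133 0.096 1.598] rows>=2
```

Emit:
{"method": "play_rows", "body": {"rows": [{"dp": [0.133,0.096,0],"turn": [0,0,0],"fingers": 0.8},{"dp": [0,0,0.6],"turn": [0,0,0],"fingers": 0.8},{"dp": [0,0,0.6],"turn": [0,0,0],"fingers": 0.8},{"dp": [0,0,0.3],"turn": [0,0,0],"fingers": 0.8},{"dp": [0,0,0.1],"turn": [0,0,0],"fingers": 0.8}]}}

```text
clock: 6.25
eef_pos: [648.5, 82.8, 31.9]
tcp_rot: [3.141, 0.001, -0.104]
contact_force: [0.0, 0.2, -1.6]
opening: 0.421
grasp_force: 40.5
```

Emit:
{"method": "play_rows", "body": {"rows": [{"dp": [0,0,0],"turn": [0,0,0],"fingers": 0.8},{"dp": [0,0,0],"turn": [0,0,0],"fingers": 0.8}]}}

```text
clock: 6.42
eef_pos: [649.5, 82.9, 33.6]
tcp_rot: [-3.141, -0.002, -0.104]
contact_force: [0.9, 0.2, -0.8]
opening: 0.423
grasp_force: 40.5
```

```bash
python3 - <<'E'
from h import *
plan(646.6,83.2,30,-6.1)
E
```

```text
at [649.5  82.9  33.6] psi -6.0 open 0.42 gf 41 F [ 1.  0. -1.] t 6.42 | turn 0.02 units; dp total [-0.074  0.001  0.09 ] rows>=1
```

Emit:
{"method": "play_rows", "body": {"rows": [{"dp": [-0.04,0,0.1],"turn": [0,0,0],"fingers": 0.8},{"dp": [0,0,0.0],"turn": [0,0,0],"fingers": 0.8},{"dp": [0,0,0],"turn": [0,0,0],"fingers": 0.46},{"dp": [0,0,0],"turn": [0,0,0],"fingers": 0.46},{"dp": [0,0,0],"turn": [0,0,0],"fingers": 0.46}]}}

```text
clock: 6.83
eef_pos: [647.2, 82.5, 28.8]
tcp_rot: [3.141, -0.001, -0.104]
contact_force: [-0.3, -5.3, 3.9]
opening: 0.541
grasp_force: 0.0
```

Emit:
{"method": "play_rows", "body": {"rows": [{"dp": [0,0,-0.6],"turn": [0,0,0],"fingers": 0.46},{"dp": [0,0,-0.9],"turn": [0,0,0],"fingers": 0.46},{"dp": [0,0,-0.9],"turn": [0,0,0],"fingers": 0.33},{"dp": [0,0,-0.9],"turn": [0,0,0],"fingers": 0.33},{"dp": [0,0,0],"turn": [0,0,0],"fingers": 0.33}]}}

```text
clock: 7.25
eef_pos: [650.9, 83.7, 168.0]
tcp_rot: [-3.139, -0.011, -0.104]
contact_force: [1.6, 0.2, 0.8]
opening: 0.673
grasp_force: 0.0
```

```bash
python3 - <<'E'
from h import *
plan(434,286.3,150,80)
f=snap('wrist','w3.png'); 
E
```

```text
at [650.9  83.7 168. ] psi -6.0 open 0.67 gf 0 F [2. 0. 1.] t 7.25 | turn -14.33 units; dp total [ 4.045 -6.221  0.449] rows>=8
```

View pics/w3.png

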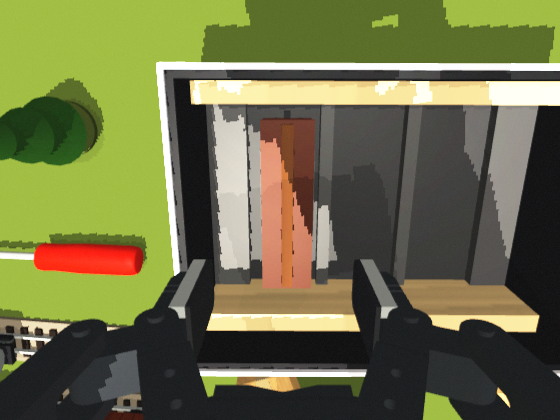

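Emit:
{"method": "play_rows", "body": {"rows": [{"dp": [0,0,0],"turn": [0,0,-1],"fingers": 0.33},{"dp": [0,0,0],"turn": [0,0,-1],"fingers": 0.33},{"dp": [0,0,0],"turn": [0,0,-1],"fingers": 0.33},{"dp": [0,0,0],"turn": [0,0,-1],"fingers": 0.33},{"dp": [0,0,0],"turn": [0,0,-1],"fingers": 0.33}]}}

```text
clock: 7.72
eef_pos: [646.0, 83.1, 158.7]
tcp_rot: [-3.141, 0.002, 0.425]
contact_force: [-0.2, -0.4, -0.5]
opening: 0.667
grasp_force: 0.0
```

Emit:
{"method": "play_rows", "body": {"rows": [{"dp": [0,0,0],"turn": [0,0,-1],"fingers": 0.33},{"dp": [0,0,0],"turn": [0,0,-1],"fingers": 0.33},{"dp": [0,0,0],"turn": [0,0,-1],"fingers": 0.33},{"dp": [0,0,0],"turn": [0,0,-1],"fingers": 0.33},{"dp": [0,0,0],"turn": [0,0,-1],"fingers": 0.33}]}}

```text
clock: 8.13
eef_pos: [646.0, 83.1, 158.7]
tcp_rot: [-3.14, 0.001, 0.948]
contact_force: [0.4, -0.2, 0.3]
opening: 0.669
grasp_force: 0.0
```

Emit:
{"method": "play_rows", "body": {"rows": [{"dp": [0,0,0],"turn": [0,0,-1],"fingers": 0.33},{"dp": [0,0,0],"turn": [0,0,-1],"fingers": 0.33},{"dp": [0,0,0],"turn": [0,0,-1],"fingers": 0.33},{"dp": [0,0,0],"turn": [0,0,-1],"fingers": 0.33},{"dp": [0.4,-0.6,0],"turn": [0,0,-0.33],"fingers": 0.33}]}}

```text
clock: 8.55
eef_pos: [628.6, 101.5, 158.9]
tcp_rot: [3.14, 0.001, 1.4]
contact_force: [-0.1, 1.1, 0.0]
opening: 0.669
grasp_force: 0.0
```

Emit:
{"method": "play_rows", "body": {"rows": [{"dp": [0.45,-0.7,0.05],"turn": [0,0,0],"fingers": 0.33},{"dp": [0.45,-0.7,0.05],"turn": [0,0,0],"fingers": 0.33},{"dp": [0.45,-0.7,0.05],"turn": [0,0,0],"fingers": 0.33},{"dp": [0.45,-0.7,0.05],"turn": [0,0,0],"fingers": 0.33},{"dp": [0.45,-0.7,0.05],"turn": [0,0,0],"fingers": 0.33}]}}

```text
clock: 8.97
eef_pos: [502.4, 217.2, 148.9]
tcp_rot: [-3.14, 0.001, 1.396]
contact_force: [0.1, 0.8, 0.2]
opening: 0.667
grasp_force: 0.0
```

Emit:
{"method": "play_rows", "body": {"rows": [{"dp": [0.45,-0.7,0.05],"turn": [0,0,0],"fingers": 0.33},{"dp": [0.45,-0.7,0.05],"turn": [0,0,0],"fingers": 0.33},{"dp": [0.45,-0.7,0.05],"turn": [0,0,0],"fingers": 0.33},{"dp": [0,0,0],"turn": [0,0,0],"fingers": 0.33},{"dp": [0,0,0],"turn": [0,0,0],"fingers": 0.33}]}}

```text
clock: 9.38
eef_pos: [429.3, 285.0, 143.1]
tcp_rot: [-3.14, 0.001, 1.399]
contact_force: [-0.3, -0.5, 0.7]
opening: 0.669
grasp_force: 0.0
```

```bash
python3 - <<'E'
from h import *
plan(434,286.3,28,80)
E
```

```text
at [429.3 285.  143.1] psi 80.2 open 0.67 gf 0 F [-0. -0.  1.] t 9.38 | turn 0.03 units; dp total [0.053 0.109 2.879] rows>=3
```

Emit:
{"method": "play_rows", "body": {"rows": [{"dp": [0.053,0.109,0.5],"turn": [0,0,0],"fingers": 0.33},{"dp": [0,0,0.8],"turn": [0,0,0],"fingers": 0.33},{"dp": [0,0,0.8],"turn": [0,0,0],"fingers": 0.33},{"dp": [0,0,0.6],"turn": [0,0,0],"fingers": 0.33},{"dp": [0,0,0.18],"turn": [0,0,0],"fingers": 0.33}]}}

```text
clock: 9.8
eef_pos: [434.4, 283.4, 25.2]
tcp_rot: [-3.138, 0.004, 1.395]
contact_force: [-0.2, 0.2, 0.9]
opening: 0.669
grasp_force: 0.0
```

Emit:
{"method": "play_rows", "body": {"rows": [{"dp": [0,0,0],"turn": [0,0,0],"fingers": 0.33},{"dp": [0,0,0],"turn": [0,0,0],"fingers": 0.8},{"dp": [0,0,0],"turn": [0,0,0],"fingers": 0.8},{"dp": [0,0,0],"turn": [0,0,0],"fingers": 0.8},{"dp": [0,0,0],"turn": [0,0,0],"fingers": 0.8}]}}

```text
clock: 10.22
eef_pos: [436.6, 286.1, 30.1]
tcp_rot: [3.14, -0.002, 1.396]
contact_force: [1.2, 0.8, -0.2]
opening: 0.419
grasp_force: 39.9
```

```bash
python3 - <<'E'
from h import *
plan(635.2,18.1,170,-6.1)
E
```

```text
at [436.6 286.1  30.1] psi 80.0 open 0.42 gf 40 F [ 1.  1. -0.] t 10.22 | turn 14.35 units; dp total [ 5.648  6.134 -3.498] rows>=10
```

Emit:
{"method": "play_rows", "body": {"rows": [{"dp": [0,0,-0.85],"turn": [0,0,0],"fingers": 0.8},{"dp": [0,0,-0.9],"turn": [0,0,0],"fingers": 0.8},{"dp": [0,0,-0.9],"turn": [0,0,0],"fingers": 0.8},{"dp": [0,0,-0.85],"turn": [0,0,1],"fingers": 0.8},{"dp": [0,0,0],"turn": [0,0,1],"fingers": 0.8}]}}

```text
clock: 10.63
eef_pos: [439.0, 287.8, 176.2]
tcp_rot: [3.135, -0.009, 1.183]
contact_force: [0.6, 1.3, -1.9]
opening: 0.416
grasp_force: 41.1
```

Emit:
{"method": "play_rows", "body": {"rows": [{"dp": [0,0,0],"turn": [0,0,1],"fingers": 0.8},{"dp": [0,0,0],"turn": [0,0,1],"fingers": 0.8},{"dp": [0,0,0],"turn": [0,0,1],"fingers": 0.8},{"dp": [0,0,0],"turn": [0,0,1],"fingers": 0.8},{"dp": [0,0,0],"turn": [0,0,1],"fingers": 0.8}]}}

```text
clock: 11.05
eef_pos: [435.8, 285.7, 169.7]
tcp_rot: [3.141, -0.001, 0.658]
contact_force: [-0.1, 1.3, -1.8]
opening: 0.422
grasp_force: 41.1
```

Emit:
{"method": "play_rows", "body": {"rows": [{"dp": [0,0,0],"turn": [0,0,1],"fingers": 0.8},{"dp": [0,0,0],"turn": [0,0,1],"fingers": 0.8},{"dp": [0,0,0],"turn": [0,0,1],"fingers": 0.8},{"dp": [0,0,0],"turn": [0,0,1],"fingers": 0.8},{"dp": [0,0,0],"turn": [0,0,1],"fingers": 0.8}]}}

```text
clock: 11.47
eef_pos: [435.8, 285.7, 169.6]
tcp_rot: [-3.141, -0.001, 0.135]
contact_force: [0.4, -0.2, -1.4]
opening: 0.417
grasp_force: 41.1
```

Emit:
{"method": "play_rows", "body": {"rows": [{"dp": [0,0,0],"turn": [0,0,1],"fingers": 0.8},{"dp": [0,0,0],"turn": [0,0,1],"fingers": 0.8},{"dp": [0.5,0.5,0],"turn": [0,0,0.35],"fingers": 0.8},{"dp": [0.57,0.62,0],"turn": [0,0,0],"fingers": 0.8},{"dp": [0.57,0.62,0],"turn": [0,0,0],"fingers": 0.8}]}}

```text
clock: 11.88
eef_pos: [494.9, 209.8, 169.8]
tcp_rot: [-3.141, -0.001, -0.105]
contact_force: [0.6, 0.6, -1.9]
opening: 0.417
grasp_force: 41.1
```

Emit:
{"method": "play_rows", "body": {"rows": [{"dp": [0.57,0.62,0],"turn": [0,0,0],"fingers": 0.8},{"dp": [0.57,0.62,0],"turn": [0,0,0],"fingers": 0.8},{"dp": [0.57,0.62,0],"turn": [0,0,0],"fingers": 0.8},{"dp": [0.57,0.62,0],"turn": [0,0,0],"fingers": 0.8},{"dp": [0.57,0.62,0],"turn": [0,0,0],"fingers": 0.8}]}}

```text
clock: 12.3
eef_pos: [595.4, 73.2, 169.7]
tcp_rot: [-3.141, -0.001, -0.106]
contact_force: [0.3, 0.1, -1.6]
opening: 0.415
grasp_force: 41.1
```

Emit:
{"method": "play_rows", "body": {"rows": [{"dp": [0.57,0.62,0],"turn": [0,0,0],"fingers": 0.8},{"dp": [0.57,0.62,0],"turn": [0,0,0],"fingers": 0.8},{"dp": [0,0,0],"turn": [0,0,0],"fingers": 0.8},{"dp": [0,0,0],"turn": [0,0,0],"fingers": 0.8}]}}

```text
clock: 12.63
eef_pos: [635.3, 19.1, 169.3]
tcp_rot: [-3.141, -0.001, -0.109]
contact_force: [-0.3, -0.4, -2.0]
opening: 0.42
grasp_force: 41.1
```

```bash
python3 - <<'E'
from h import *
plan(637.5,18,31,-6.1)
E
```

```text
at [635.3  19.1 169.3] psi -6.2 open 0.42 gf 41 F [-0. -0. -2.] t 12.63 | turn -0.02 units; dp total [0.058 0.022 3.457] rows>=4
```

Emit:
{"method": "play_rows", "body": {"rows": [{"dp": [0.03,0.02,0.8],"turn": [0,0,0],"fingers": 0.8},{"dp": [0,0,0.9],"turn": [0,0,0],"fingers": 0.8},{"dp": [0,0,0.8],"turn": [0,0,0],"fingers": 0.8},{"dp": [0,0,0.5],"turn": [0,0,0],"fingers": 0.8},{"dp": [0,0,0.25],"turn": [0,0,0],"fingers": 0.8}]}}

```text
clock: 13.05
eef_pos: [632.9, 20.8, 36.2]
tcp_rot: [3.141, 0.005, -0.105]
contact_force: [-0.4, 0.4, -2.0]
opening: 0.421
grasp_force: 41.1
```

Emit:
{"method": "play_rows", "body": {"rows": [{"dp": [0,0,0],"turn": [0,0,0],"fingers": 0.8},{"dp": [0,0,0],"turn": [0,0,0],"fingers": 0.8}]}}

```text
clock: 13.22
eef_pos: [635.8, 20.3, 39.6]
tcp_rot: [-3.142, -0.0, -0.106]
contact_force: [0.0, -0.3, -1.7]
opening: 0.421
grasp_force: 41.1
```

```bash
python3 - <<'E'
from h import *
plan(635.5,18,30,-6.1)
E
```

```text
at [635.8  20.3  39.6] psi -6.1 open 0.42 gf 41 F [ 0. -0. -2.] t 13.22 | turn 0.01 units; dp total [-0.001  0.059  0.239] rows>=1
```

Emit:
{"method": "play_rows", "body": {"rows": [{"dp": [0,0.06,0.2],"turn": [0,0,0],"fingers": 0.8},{"dp": [0,0,0.04],"turn": [0,0,0],"fingers": 0.8},{"dp": [0,0,0.0],"turn": [0,0,0],"fingers": 0.46},{"dp": [0,0,0],"turn": [0,0,0],"fingers": 0.46},{"dp": [0,0,0],"turn": [0,0,0],"fingers": 0.46}]}}

```text
clock: 13.63
eef_pos: [636.0, 17.2, 30.0]
tcp_rot: [-3.141, -0.001, -0.107]
contact_force: [0.3, 0.2, -0.0]
opening: 0.539
grasp_force: 0.0
```

Emit:
{"method": "play_rows", "body": {"rows": [{"dp": [0,0,-0.6],"turn": [0,0,0],"fingers": 0.46},{"dp": [0,0,-0.9],"turn": [0,0,0],"fingers": 0.46},{"dp": [0,0,-0.9],"turn": [0,0,0],"fingers": 0.33},{"dp": [0,0,-0.9],"turn": [0,0,0],"fingers": 0.33},{"dp": [0,0,0],"turn": [0,0,-1],"fingers": 0.33}]}}

```text
clock: 14.05
eef_pos: [639.8, 17.3, 169.5]
tcp_rot: [-3.141, -0.011, -0.003]
contact_force: [2.4, 0.3, 0.6]
opening: 0.669
grasp_force: 0.0
```

Emit:
{"method": "play_rows", "body": {"rows": [{"dp": [0,0,0],"turn": [0,0,-1],"fingers": 0.33},{"dp": [0,0,0],"turn": [0,0,-1],"fingers": 0.33},{"dp": [0,0,0],"turn": [0,0,-1],"fingers": 0.33},{"dp": [0,0,0],"turn": [0,0,-1],"fingers": 0.33},{"dp": [0,0,0],"turn": [0,0,-1],"fingers": 0.33}]}}

```text
clock: 14.47
eef_pos: [635.6, 17.2, 161.8]
tcp_rot: [3.141, -0.001, 0.527]
contact_force: [-0.1, -0.3, -0.1]
opening: 0.672
grasp_force: 0.0
```

Emit:
{"method": "play_rows", "body": {"rows": [{"dp": [0,0,0],"turn": [0,0,-1],"fingers": 0.33},{"dp": [0,0,0],"turn": [0,0,-1],"fingers": 0.33},{"dp": [0,0,0],"turn": [0,0,-1],"fingers": 0.33},{"dp": [0,0,0],"turn": [0,0,-1],"fingers": 0.33},{"dp": [0,0,0],"turn": [0,0,-1],"fingers": 0.33}]}}

```text
clock: 14.88
eef_pos: [635.6, 17.2, 161.7]
tcp_rot: [3.141, -0.0, 1.051]
contact_force: [0.2, -0.0, 0.2]
opening: 0.669
grasp_force: 0.0
```

Emit:
{"method": "play_rows", "body": {"rows": [{"dp": [0,0,0],"turn": [0,0,-1],"fingers": 0.33},{"dp": [0,0,0],"turn": [0,0,-1],"fingers": 0.33},{"dp": [0,0,0],"turn": [0,0,-1],"fingers": 0.33},{"dp": [0.4,-0.4,0],"turn": [0,0,-0.35],"fingers": 0.33}]}}

```text
clock: 15.22
eef_pos: [625.1, 34.2, 162.0]
tcp_rot: [3.139, 0.0, 1.401]
contact_force: [-0.4, 0.0, 0.6]
opening: 0.672
grasp_force: 0.0
```

```bash
python3 - <<'E'
from h import *
plan(450,370,150,80)
f=snap('top','t1.png')
E
```

```text
at [625.1  34.2 162. ] psi 80.2 open 0.67 gf 0 F [-0.  0.  1.] t 15.22 | turn 0.04 units; dp total [ 7.507 -5.768  0.299] rows>=10
```

Emit:
{"method": "play_rows", "body": {"rows": [{"dp": [0.74,-0.52,0.02],"turn": [0,0,0],"fingers": 0.33},{"dp": [0.74,-0.52,0.02],"turn": [0,0,0],"fingers": 0.33},{"dp": [0.74,-0.52,0.02],"turn": [0,0,0],"fingers": 0.33},{"dp": [0.74,-0.52,0.02],"turn": [0,0,0],"fingers": 0.33},{"dp": [0.74,-0.52,0.02],"turn": [0,0,0],"fingers": 0.33}]}}

```text
clock: 15.68
eef_pos: [545.7, 201.4, 157.8]
tcp_rot: [3.141, -0.0, 1.395]
contact_force: [0.1, 0.4, -0.0]
opening: 0.674
grasp_force: 0.0
```

Emit:
{"method": "play_rows", "body": {"rows": [{"dp": [0.74,-0.52,0.02],"turn": [0,0,0],"fingers": 0.33},{"dp": [0.74,-0.52,0.02],"turn": [0,0,0],"fingers": 0.33},{"dp": [0.74,-0.52,0.02],"turn": [0,0,0],"fingers": 0.33},{"dp": [0.74,-0.52,0.02],"turn": [0,0,0],"fingers": 0.33},{"dp": [0.74,-0.52,0.02],"turn": [0,0,0],"fingers": 0.33}]}}

```text
clock: 16.1
eef_pos: [468.8, 365.4, 153.8]
tcp_rot: [3.141, -0.001, 1.396]
contact_force: [0.5, 0.3, 0.2]
opening: 0.672
grasp_force: 0.0
```

Emit:
{"method": "play_rows", "body": {"rows": [{"dp": [0.74,-0.52,0.02],"turn": [0,0,0],"fingers": 0.33},{"dp": [0,0,0],"turn": [0,0,0],"fingers": 0.33},{"dp": [0,0,0],"turn": [0,0,0],"fingers": 0.33}]}}

```text
clock: 16.35
eef_pos: [453.5, 398.2, 152.7]
tcp_rot: [3.141, -0.0, 1.399]
contact_force: [0.8, -0.1, -0.5]
opening: 0.67
grasp_force: 0.0
```

```bash
python3 - <<'E'
from h import *
plan(460,421,28,80)
E
```

```text
at [453.5 398.2 152.7] psi 80.2 open 0.67 gf 0 F [ 1. -0. -0.] t 16.35 | turn 0.03 units; dp total [0.591 0.062 3.119] rows>=4
```

Emit:
{"method": "play_rows", "body": {"rows": [{"dp": [0.6,0.06,0.3],"turn": [0,0,0.03],"fingers": 0.33},{"dp": [0,0,0.7],"turn": [0,0,0],"fingers": 0.33},{"dp": [0,0,0.8],"turn": [0,0,0],"fingers": 0.33},{"dp": [0,0,0.8],"turn": [0,0,0],"fingers": 0.33},{"dp": [0,0,0.5],"turn": [0,0,0],"fingers": 0.33}]}}

```text
clock: 16.77
eef_pos: [460.6, 417.5, 25.9]
tcp_rot: [-3.14, 0.002, 1.392]
contact_force: [-0.7, -1.0, 0.2]
opening: 0.666
grasp_force: 0.0
```

Emit:
{"method": "play_rows", "body": {"rows": [{"dp": [0,0,0],"turn": [0,0,0],"fingers": 0.33},{"dp": [0,0,0],"turn": [0,0,0],"fingers": 0.8},{"dp": [0,0,0],"turn": [0,0,0],"fingers": 0.8},{"dp": [0,0,0],"turn": [0,0,0],"fingers": 0.8},{"dp": [0,0,0],"turn": [0,0,0],"fingers": 0.8}]}}

```text
clock: 17.18
eef_pos: [461.9, 420.3, 30.2]
tcp_rot: [3.14, -0.002, 1.393]
contact_force: [0.5, 0.5, -1.0]
opening: 0.423
grasp_force: 39.9
```

```bash
python3 - <<'E'
from h import *
plan(628.2,-47.5,170,-6.1)
E
```

```text
at [461.9 420.3  30.2] psi 79.8 open 0.42 gf 40 F [ 1.  1. -1.] t 17.18 | turn 14.32 units; dp total [ 5.376 11.188 -3.494] rows>=13
```

Emit:
{"method": "play_rows", "body": {"rows": [{"dp": [0,0,-0.85],"turn": [0,0,0],"fingers": 0.8},{"dp": [0,0,-0.9],"turn": [0,0,0],"fingers": 0.8},{"dp": [0,0,-0.9],"turn": [0,0,0],"fingers": 0.8},{"dp": [0,0,-0.85],"turn": [0,0,1],"fingers": 0.8},{"dp": [0,0,0],"turn": [0,0,1],"fingers": 0.8}]}}

```text
clock: 17.6
eef_pos: [464.1, 422.7, 177.2]
tcp_rot: [3.136, -0.011, 1.179]
contact_force: [1.4, 0.3, -2.0]
opening: 0.417
grasp_force: 40.6
```

Emit:
{"method": "play_rows", "body": {"rows": [{"dp": [0,0,0],"turn": [0,0,1],"fingers": 0.8},{"dp": [0,0,0],"turn": [0,0,1],"fingers": 0.8},{"dp": [0,0,0],"turn": [0,0,1],"fingers": 0.8},{"dp": [0,0,0],"turn": [0,0,1],"fingers": 0.8},{"dp": [0,0,0],"turn": [0,0,1],"fingers": 0.8}]}}

```text
clock: 18.02
eef_pos: [461.1, 420.0, 169.8]
tcp_rot: [-3.141, -0.002, 0.655]
contact_force: [0.6, -0.1, -1.5]
opening: 0.419
grasp_force: 40.6
```

Emit:
{"method": "play_rows", "body": {"rows": [{"dp": [0,0,0],"turn": [0,0,1],"fingers": 0.8},{"dp": [0,0,0],"turn": [0,0,1],"fingers": 0.8},{"dp": [0,0,0],"turn": [0,0,1],"fingers": 0.8},{"dp": [0,0,0],"turn": [0,0,1],"fingers": 0.8},{"dp": [0,0,0],"turn": [0,0,1],"fingers": 0.8}]}}

```text
clock: 18.43
eef_pos: [461.1, 420.0, 169.7]
tcp_rot: [-3.141, -0.001, 0.132]
contact_force: [0.5, 0.7, -0.7]
opening: 0.418
grasp_force: 40.6
```

Emit:
{"method": "play_rows", "body": {"rows": [{"dp": [0,0,0],"turn": [0,0,1],"fingers": 0.8},{"dp": [0,0,0],"turn": [0,0,1],"fingers": 0.8},{"dp": [0.4,0.8,0],"turn": [0,0,0.32],"fingers": 0.8},{"dp": [0.4,0.83,0],"turn": [0,0,0],"fingers": 0.8},{"dp": [0.4,0.83,0],"turn": [0,0,0],"fingers": 0.8}]}}

```text
clock: 18.85
eef_pos: [499.6, 316.7, 169.6]
tcp_rot: [-3.141, -0.001, -0.105]
contact_force: [1.0, -0.1, -1.0]
opening: 0.422
grasp_force: 40.6
```

Emit:
{"method": "play_rows", "body": {"rows": [{"dp": [0.4,0.83,0],"turn": [0,0,0],"fingers": 0.8},{"dp": [0.4,0.83,0],"turn": [0,0,0],"fingers": 0.8},{"dp": [0.4,0.83,0],"turn": [0,0,0],"fingers": 0.8},{"dp": [0.4,0.83,0],"turn": [0,0,0],"fingers": 0.8},{"dp": [0.4,0.83,0],"turn": [0,0,0],"fingers": 0.8}]}}

```text
clock: 19.27
eef_pos: [561.8, 142.1, 169.8]
tcp_rot: [-3.141, -0.002, -0.106]
contact_force: [0.0, 0.1, -0.9]
opening: 0.424
grasp_force: 40.7
```

Emit:
{"method": "play_rows", "body": {"rows": [{"dp": [0.4,0.83,0],"turn": [0,0,0],"fingers": 0.8},{"dp": [0.4,0.83,0],"turn": [0,0,0],"fingers": 0.8},{"dp": [0.4,0.83,0],"turn": [0,0,0],"fingers": 0.8},{"dp": [0.4,0.83,0],"turn": [0,0,0],"fingers": 0.8},{"dp": [0.4,0.83,0],"turn": [0,0,0],"fingers": 0.8}]}}

```text
clock: 19.68
eef_pos: [623.8, -31.7, 169.8]
tcp_rot: [-3.142, -0.002, -0.106]
contact_force: [0.6, 1.2, -0.7]
opening: 0.42
grasp_force: 40.7
```

Emit:
{"method": "play_rows", "body": {"rows": [{"dp": [0.15,0.3,0],"turn": [0,0,0],"fingers": 0.8},{"dp": [0,0,0],"turn": [0,0,0],"fingers": 0.8},{"dp": [0,0,0],"turn": [0,0,0],"fingers": 0.8}]}}

```text
clock: 19.93
eef_pos: [627.9, -42.8, 169.1]
tcp_rot: [-3.141, -0.001, -0.108]
contact_force: [-0.2, -0.1, -1.2]
opening: 0.416
grasp_force: 40.7
```

```bash
python3 - <<'E'
from h import *
plan(629,-47.5,30,-6.1)
E
```

```text
at [627.9 -42.8 169.1] psi -6.2 open 0.42 gf 41 F [-0. -0. -1.] t 19.93 | turn -0.02 units; dp total [0.04  0.114 3.477] rows>=4
```

Emit:
{"method": "play_rows", "body": {"rows": [{"dp": [0.04,0.12,0.5],"turn": [0,0,0],"fingers": 0.8},{"dp": [0,0,0.8],"turn": [0,0,0],"fingers": 0.8},{"dp": [0,0,0.8],"turn": [0,0,0],"fingers": 0.8},{"dp": [0,0,0.8],"turn": [0,0,0],"fingers": 0.8},{"dp": [0,0,0.4],"turn": [0,0,0],"fingers": 0.8}]}}

```text
clock: 20.35
eef_pos: [626.4, -45.3, 33.4]
tcp_rot: [-3.141, 0.004, -0.105]
contact_force: [-0.6, 0.7, -0.9]
opening: 0.415
grasp_force: 40.7
```

Emit:
{"method": "play_rows", "body": {"rows": [{"dp": [0,0,0],"turn": [0,0,0],"fingers": 0.8},{"dp": [0,0,0],"turn": [0,0,0],"fingers": 0.8}]}}

```text
clock: 20.52
eef_pos: [628.2, -45.9, 36.3]
tcp_rot: [-3.141, 0.002, -0.105]
contact_force: [-0.2, 0.0, -0.1]
opening: 0.42
grasp_force: 40.7
```

```bash
python3 - <<'E'
from h import *
plan(629,-47.5,30,-6.1)
E
```

```text
at [628.2 -45.9  36.3] psi -6.0 open 0.42 gf 41 F [-0.  0. -0.] t 20.52 | turn 0.01 units; dp total [0.023 0.039 0.158] rows>=1
```

Emit:
{"method": "play_rows", "body": {"rows": [{"dp": [0.02,0.04,0.12],"turn": [0,0,0],"fingers": 0.8},{"dp": [0,0,0.04],"turn": [0,0,0],"fingers": 0.8},{"dp": [0,0,0],"turn": [0,0,0],"fingers": 0.46},{"dp": [0,0,0],"turn": [0,0,0],"fingers": 0.46},{"dp": [0,0,0],"turn": [0,0,0],"fingers": 0.46}]}}

```text
clock: 20.93
eef_pos: [631.0, -46.6, 32.0]
tcp_rot: [-3.139, -0.003, -0.107]
contact_force: [0.4, 15.7, 3.7]
opening: 0.538
grasp_force: 0.0
```

Emit:
{"method": "play_rows", "body": {"rows": [{"dp": [0,0,-0.6],"turn": [0,0,0],"fingers": 0.46},{"dp": [0,0,-0.9],"turn": [0,0,0],"fingers": 0.46},{"dp": [0,0,-0.9],"turn": [0,0,0],"fingers": 0.46},{"dp": [0,0,-0.9],"turn": [0,0,0],"fingers": 0.46},{"dp": [-0.3,0.5,-0.3],"turn": [0,0,0],"fingers": 0.46}]}}

```text
clock: 21.35
eef_pos: [620.6, -66.0, 181.5]
tcp_rot: [-3.141, -0.012, -0.105]
contact_force: [0.2, -0.5, 0.9]
opening: 0.535
grasp_force: 0.0
```

Emit:
{"method": "play_rows", "body": {"rows": [{"dp": [-0.45,0.8,0],"turn": [0,0,0],"fingers": 0.46},{"dp": [-0.45,0.8,0],"turn": [0,0,0],"fingers": 0.46},{"dp": [-0.45,0.8,0],"turn": [0,0,0],"fingers": 0.46},{"dp": [-0.45,0.8,0],"turn": [0,0,0],"fingers": 0.46},{"dp": [-0.45,0.8,0],"turn": [0,0,0],"fingers": 0.46}]}}

```text
clock: 21.77
eef_pos: [508.4, -218.5, 175.7]
tcp_rot: [3.141, -0.003, -0.106]
contact_force: [0.1, -0.3, 0.3]
opening: 0.541
grasp_force: 0.0
```

Emit:
{"method": "play_rows", "body": {"rows": [{"dp": [-0.45,0.8,0],"turn": [0,0,0],"fingers": 0.5},{"dp": [-0.45,0.8,0],"turn": [0,0,0],"fingers": 0.5},{"dp": [-0.45,0.8,0],"turn": [0,0,0],"fingers": 0.5},{"dp": [0,0,0],"turn": [0,0,0],"fingers": 0.5},{"dp": [0,0,0],"turn": [0,0,0],"fingers": 0.5}]}}

```text
clock: 22.18
eef_pos: [444.5, -308.6, 175.5]
tcp_rot: [3.141, -0.002, -0.11]
contact_force: [-0.7, 0.1, 0.1]
opening: 0.5
grasp_force: 0.0
```

```bash
python3 - <<'E'
from h import *
plan(415,-363,150,-4.2)
f=snap('wrist','w4.png'); t=snap('top','t2.png')['pixels'][:,:,::-1]
a=f['pixels'][:,:,::-1]; b=cv2.resize(t[120:280,210:430],(560,407))
cv2.imwrite('pics/m4.png',cv2.resize(np.vstack([a[:,:],b]),(407*1,600)) if 0 else np.hstack([cv2.resize(a,(400,300)),cv2.resize(b,(400,300))]))
E
```

```text
at [ 444.5 -308.6  175.5] psi -6.3 open 0.50 gf 0 F [-1.  0.  0.] t 22.18 | turn -0.35 units; dp total [-0.637  1.411  0.637] rows>=2
```

View pics/m4.png

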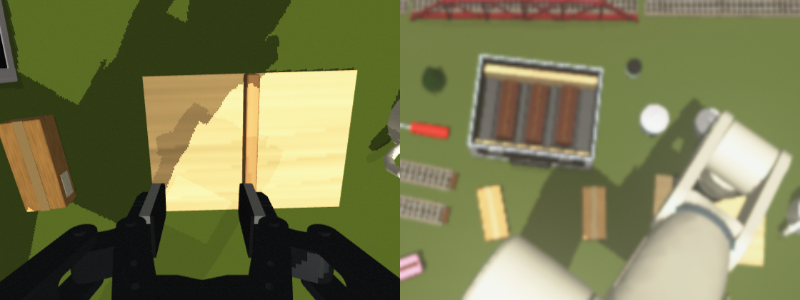

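```bash
python3 - <<'E'
from h import *
f=load('w4.png'); a=f['pixels']
q=np.array([w(f,u*1.4,v*1.4,6)[:2] for u,v in [(143,77),(356.5,70),(342,207),(152,211)]]); print(np.round(q,1),q.mean(0), np.degrees(np.arctan2(*(q[1]-q[0])[::-1]))+90,np.degrees(np.arctan2(*(q[0]-q[3])[::-1])))
q=np.array([w(f,u*1.4,v*1.4,32)[:2] for u,v in [(253,74),(250,207)]]); print(q,q.mean(0))
# precise edges: gradient along columns for far edge, rows
import sys
g=cv2.cvtColor(a,cv2.COLOR_RGB2HSV).astype(int)
print('far edge', [(u,[v for v in range(85,125) if a[v,u,0]>a[v,u,1]*0.98 and a[v,u,0]>60][:1]) for u in (220,260,300,400,440,480)])
print('near edge',[(u,[v for v in range(250,320) if a[v,u,0]>a[v,u,1]*0.98 and a[v,u,0]>60][-1:]) for u in (240,255,280,310,330,400,440,460)])
E
```

```text
[[ 512.1 -249.7]
 [ 493.3 -488.3]
 [ 320.9 -479.5]
 [ 342.6 -231.8]] [ 417.22174959 -362.34359264] -4.490326055656595 -6.020596894257756
[[ 503.1800944  -368.25239618]
 [ 349.67428381 -356.33313261]] [ 426.4271891  -362.29276439]
far edge [(220, [106]), (260, [105]), (300, [103]), (400, [100]), (440, [99]), (480, [98])]
near edge [(240, [295]), (255, [295]), (280, [294]), (310, [293]), (330, [293]), (400, [291]), (440, [290]), (460, [289])]
```

```bash
python3 - <<'E'
from h import *
f=load('w4.png')
L=[w(f,u,v,6)[:2] for u,v in [(220,106),(480,98),(240,295.5),(460,289.7)]]
y1,x1=[np.array(L)[:2,i] for i in (1,0)]; y2,x2=[np.array(L)[2:,i] for i in (1,0)]
p1=np.polyfit(y1,x1,1);p2=np.polyfit(y2,x2,1); print(np.degrees(np.arctan(p1[0])),np.degrees(np.arctan(p2[0])),np.polyval(p1,-362.5),np.polyval(p2,-362.5))
plan(417.5,-362.5,60,-4.5)
E
```

```text
4.603141918049152 4.658315400011554 503.93019710339956 331.0547502397845
at [ 445.7 -306.9  175. ] psi -6.1 open 0.50 gf 0 F [-0.  0.  0.] t 22.28 | turn -0.27 units; dp total [-0.593  1.442  2.876] rows>=4
```

Emit:
{"method": "play_rows", "body": {"rows": [{"dp": [-0.3,0.72,0.5],"turn": [0,0,-0.25],"fingers": 0.5},{"dp": [-0.3,0.72,0.5],"turn": [0,0,0],"fingers": 0.5},{"dp": [0,0,0.9],"turn": [0,0,0],"fingers": 0.5},{"dp": [0,0,0.9],"turn": [0,0,0],"fingers": 0.5},{"dp": [0,0,0],"turn": [0,0,0],"fingers": 0.5}]}}

```text
clock: 22.7
eef_pos: [413.5, -358.6, 56.8]
tcp_rot: [-3.136, 0.007, -0.079]
contact_force: [-0.6, 1.6, 0.3]
opening: 0.496
grasp_force: 0.0
```

Emit:
{"method": "play_rows", "body": {"rows": [{"dp": [0,0,0],"turn": [0,0,0],"fingers": 0.5},{"dp": [0,0,0],"turn": [0,0,0],"fingers": 0.5}], "force": 70}}

```text
clock: 22.87
eef_pos: [417.3, -361.8, 63.6]
tcp_rot: [3.141, -0.001, -0.079]
contact_force: [0.5, -1.0, 1.4]
opening: 0.501
grasp_force: 0.0
```

```bash
python3 - <<'E'
from h import *
plan(417.5,-362.5,9.5,-4.6)
E
```

```text
at [ 417.3 -361.8   63.6] psi -4.5 open 0.50 gf 0 F [ 0. -1.  1.] t 22.87 | turn 0.02 units; dp total [0.006 0.017 1.353] rows>=2
```

Emit:
{"method": "play_rows", "body": {"rows": [{"dp": [0,0.02,0.5],"turn": [0,0,0],"fingers": 0.5},{"dp": [0,0,0.4],"turn": [0,0,0],"fingers": 0.5},{"dp": [0,0,0.3],"turn": [0,0,0],"fingers": 0.5},{"dp": [0,0,0.13],"turn": [0,0,0],"fingers": 0.5},{"dp": [0,0,0],"turn": [0,0,0],"fingers": 0.5}]}}

```text
clock: 23.28
eef_pos: [416.2, -362.6, 9.2]
tcp_rot: [3.142, -0.0, -0.08]
contact_force: [0.1, 0.1, 0.3]
opening: 0.496
grasp_force: 0.0
```

Emit:
{"method": "play_rows", "body": {"rows": [{"dp": [0,0,0],"turn": [0,0,0],"fingers": 1},{"dp": [0,0,0],"turn": [0,0,0],"fingers": 1},{"dp": [0,0,0],"turn": [0,0,0],"fingers": 1},{"dp": [0,0,0],"turn": [0,0,0],"fingers": 1},{"dp": [0,0,0],"turn": [0,0,0],"fingers": 1}]}}

```text
clock: 23.7
eef_pos: [416.5, -363.2, 10.1]
tcp_rot: [3.141, -0.001, -0.08]
contact_force: [-0.4, 1.3, 5.6]
opening: 0.148
grasp_force: 69.4
```

Emit:
{"method": "play_rows", "body": {"rows": [{"dp": [0,0,0],"turn": [0,0,0],"fingers": 1}]}}

```text
clock: 23.78
eef_pos: [416.5, -363.2, 10.1]
tcp_rot: [3.141, -0.001, -0.08]
contact_force: [-0.2, 1.8, 4.6]
opening: 0.145
grasp_force: 69.4
```

```bash
python3 - <<'E'
from h import *
plan(635.2,18.1,180,-6.1)
E
```

```text
at [ 416.5 -363.2   10.1] psi -4.6 open 0.15 gf 69 F [-0.  2.  5.] t 23.78 | turn 0.25 units; dp total [  4.424 -10.06   -4.247] rows>=12
```

Emit:
{"method": "play_rows", "body": {"rows": [{"dp": [0,0,-0.4],"turn": [0,0,0],"fingers": 1},{"dp": [0,0,-0.7],"turn": [0,0,0],"fingers": 1},{"dp": [0,0,-0.8],"turn": [0,0,0],"fingers": 1},{"dp": [0,0,-0.8],"turn": [0,0,0.25],"fingers": 1},{"dp": [0,0,-0.8],"turn": [0,0,0],"fingers": 1}]}}

```text
clock: 24.2
eef_pos: [415.5, -362.6, 150.8]
tcp_rot: [3.142, -0.0, -0.108]
contact_force: [0.5, -0.8, -2.4]
opening: 0.147
grasp_force: 68.5
```

Emit:
{"method": "play_rows", "body": {"rows": [{"dp": [0,0,-0.6],"turn": [0,0,0],"fingers": 1},{"dp": [0.2,-0.4,-0.2],"turn": [0,0,0],"fingers": 1},{"dp": [0.3,-0.7,0],"turn": [0,0,0],"fingers": 1},{"dp": [0.3,-0.7,0],"turn": [0,0,0],"fingers": 1},{"dp": [0.3,-0.7,0],"turn": [0,0,0],"fingers": 1}]}}

```text
clock: 24.62
eef_pos: [470.5, -267.2, 181.9]
tcp_rot: [3.141, -0.001, -0.108]
contact_force: [0.7, -0.5, -0.5]
opening: 0.145
grasp_force: 68.7
```

Emit:
{"method": "play_rows", "body": {"rows": [{"dp": [0.33,-0.75,0],"turn": [0,0,0],"fingers": 1},{"dp": [0.33,-0.75,0],"turn": [0,0,0],"fingers": 1},{"dp": [0.33,-0.75,0],"turn": [0,0,0],"fingers": 1},{"dp": [0.33,-0.75,0],"turn": [0,0,0],"fingers": 1},{"dp": [0.33,-0.75,0],"turn": [0,0,0],"fingers": 1}]}}

```text
clock: 25.03
eef_pos: [552.2, -124.4, 181.5]
tcp_rot: [3.141, -0.001, -0.106]
contact_force: [0.9, 0.0, -1.5]
opening: 0.148
grasp_force: 68.7
```

Emit:
{"method": "play_rows", "body": {"rows": [{"dp": [0.33,-0.75,0],"turn": [0,0,0],"fingers": 1},{"dp": [0.33,-0.75,0],"turn": [0,0,0],"fingers": 1},{"dp": [0.33,-0.75,0],"turn": [0,0,0],"fingers": 1},{"dp": [0.33,-0.75,0],"turn": [0,0,0],"fingers": 1},{"dp": [0.2,-0.4,0],"turn": [0,0,0],"fingers": 1}]}}

```text
clock: 25.45
eef_pos: [628.0, 5.9, 181.5]
tcp_rot: [-3.141, -0.001, -0.105]
contact_force: [0.2, 0.6, -2.2]
opening: 0.15
grasp_force: 68.6
```

Emit:
{"method": "play_rows", "body": {"rows": [{"dp": [0,0,0],"turn": [0,0,0],"fingers": 1},{"dp": [0,0,0],"turn": [0,0,0],"fingers": 1},{"dp": [0,0,0],"turn": [0,0,0],"fingers": 1}]}}

```text
clock: 25.7
eef_pos: [626.0, 2.2, 180.9]
tcp_rot: [3.141, 0.001, -0.106]
contact_force: [-0.2, 0.1, -1.6]
opening: 0.148
grasp_force: 68.6
```

```bash
python3 - <<'E'
from h import *
plan(634.2,18,125,-6.15)
E
```

```text
at [626.    2.2 180.9] psi -6.1 open 0.15 gf 69 F [-0.  0. -2.] t 25.70 | turn 0.01 units; dp total [ 0.162 -0.414  1.397] rows>=2
```

Emit:
{"method": "play_rows", "body": {"rows": [{"dp": [0.16,-0.41,0.2],"turn": [0,0,0.01],"fingers": 1},{"dp": [0,0,0.6],"turn": [0,0,0],"fingers": 1},{"dp": [0,0,0.5],"turn": [0,0,0],"fingers": 1},{"dp": [0,0,0],"turn": [0,0,0],"fingers": 1},{"dp": [0,0,0],"turn": [0,0,0],"fingers": 1}]}}

```text
clock: 26.12
eef_pos: [633.4, 17.3, 128.3]
tcp_rot: [3.141, 0.003, -0.109]
contact_force: [0.2, -0.2, -2.0]
opening: 0.144
grasp_force: 68.7
```

```bash
python3 - <<'E'
from h import *
plan(634.2,18,112,-6.15)
f=snap('wrist','w5.png'); g=snap('scene','s5.png')
b=g['pixels'][150:290,180:340,::-1]
cv2.imwrite('pics/m5.png',np.vstack([np.hstack([cv2.resize(f['pixels'][:,:,::-1],(400,300)),np.zeros((300,400,3),np.uint8)]),np.zeros((300,800,3),np.uint8)]) if 0 else np.hstack([f['pixels'][:300,100:540,::-1],cv2.resize(b,(343,300))]))
E
```

```text
at [633.4  17.3 128.3] psi -6.2 open 0.14 gf 69 F [ 0. -0. -2.] t 26.12 | turn -0.01 units; dp total [ 0.017 -0.019  0.407] rows>=1
```

View pics/m5.png

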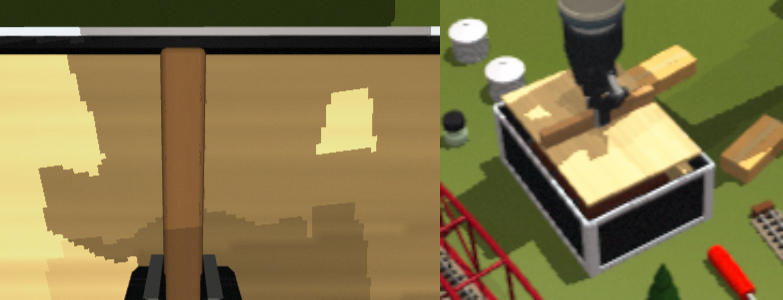

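```bash
python3 - <<'E'
from h import *
f=load('w5.png'); a=f['pixels'].astype(int)
for u in (150,250,330,420,500): print(u,[int(x) for x in a[22:60,u].sum(1)])
X=np.array([np.cos(np.radians(-6.15)),np.sin(np.radians(-6.15))])
for u,v,z in [(150,37,102),(500,37,102),(150,27,102),(500,27,102),(150,54,124.2),(500,54,124.2)]: print(u,v,w(f,u,v,z)[:2]@X)
print('TCP',r.sense()['eef_pos'][:2]@X)
E
```

```text
150 [99, 101, 102, 100, 207, 628, 721, 722, 721, 721, 722, 722, 723, 555, 138, 80, 75, 78, 79, 60, 44, 51, 44, 52, 56, 48, 22, 30, 20, 5, 0, 7, 341, 552, 603, 604, 601, 607]
250 [102, 94, 96, 103, 158, 422, 526, 527, 523, 530, 523, 528, 488, 316, 115, 50, 51, 62, 64, 72, 68, 70, 69, 74, 74, 50, 22, 19, 34, 22, 24, 13, 182, 316, 361, 361, 366, 365]
330 [104, 104, 109, 97, 231, 451, 533, 531, 528, 532, 532, 535, 484, 322, 103, 54, 57, 57, 71, 64, 66, 58, 65, 70, 71, 53, 31, 11, 9, 17, 13, 36, 187, 320, 360, 363, 357, 361]
420 [100, 100, 112, 106, 229, 433, 507, 505, 507, 504, 505, 506, 426, 246, 81, 52, 49, 58, 55, 63, 48, 42, 53, 52, 52, 39, 10, 14, 24, 13, 24, 19, 186, 313, 355, 349, 359, 354]
500 [191, 186, 185, 190, 332, 455, 486, 484, 481, 486, 487, 485, 411, 237, 70, 58, 55, 55, 46, 35, 48, 45, 41, 51, 46, 35, 13, 11, 22, 13, 12, 3, 180, 312, 352, 347, 358, 356]
150 37 723.2890305793587
500 37 723.1082100215057
150 27 727.0358454007663
500 27 726.8602860149425
150 54 715.0206039767394
500 54 714.8557614287254
TCP 629.6714108125885
```

Emit:
{"method": "play_rows", "body": {"rows": [{"dp": [0.045,-0.02,0],"turn": [0,0,0],"fingers": 1},{"dp": [0,0,0.15],"turn": [0,0,0],"fingers": 1},{"dp": [0,0,0.2],"turn": [0,0,0],"fingers": 1},{"dp": [0,0,0.2],"turn": [0,0,0],"fingers": 1},{"dp": [0,0,0.1],"turn": [0,0,0],"fingers": 1}]}}

```text
clock: 26.63
eef_pos: [635.8, 19.2, 101.4]
tcp_rot: [3.141, 0.002, -0.107]
contact_force: [-0.5, 0.1, -2.2]
opening: 0.149
grasp_force: 68.7
```

Emit:
{"method": "play_rows", "body": {"rows": [{"dp": [0,0,0.1],"turn": [0,0,0],"fingers": 1},{"dp": [0,0,0.1],"turn": [0,0,0],"fingers": 1},{"dp": [0,0,0.1],"turn": [0,0,0],"fingers": 1},{"dp": [0,0,0],"turn": [0,0,0],"fingers": 1}]}}

```text
clock: 26.97
eef_pos: [636.1, 19.1, 89.9]
tcp_rot: [3.141, 0.001, -0.107]
contact_force: [-0.5, 0.9, -1.7]
opening: 0.15
grasp_force: 68.7
```

```bash
python3 - <<'E'
from h import *
plan(635.2,18,77,-6.15)
E
```

```text
at [636.1  19.1  89.9] psi -6.2 open 0.15 gf 69 F [-1.  1. -2.] t 26.97 | turn -0.00 units; dp total [-0.02   0.03   0.322] rows>=1
```

Emit:
{"method": "play_rows", "body": {"rows": [{"dp": [-0.02,0.03,0.1],"turn": [0,0,0],"fingers": 1},{"dp": [0,0,0.1],"turn": [0,0,0],"fingers": 1},{"dp": [0,0,0.1],"turn": [0,0,0],"fingers": 1},{"dp": [0,0,0.03],"turn": [0,0,0],"fingers": 1},{"dp": [0,0,0],"turn": [0,0,0],"fingers": 1}]}}

```text
clock: 27.38
eef_pos: [635.4, 18.0, 77.2]
tcp_rot: [3.141, 0.001, -0.108]
contact_force: [-0.4, 0.2, -2.3]
opening: 0.148
grasp_force: 68.7
```

Emit:
{"method": "play_rows", "body": {"rows": [{"dp": [0,0,0.03],"turn": [0,0,0],"fingers": 1},{"dp": [0,0,0],"turn": [0,0,0],"fingers": 1},{"dp": [0,0,0],"turn": [0,0,0],"fingers": 1}]}}

```text
clock: 27.63
eef_pos: [635.8, 18.0, 76.6]
tcp_rot: [3.142, -0.0, -0.107]
contact_force: [0.1, -0.1, -1.3]
opening: 0.149
grasp_force: 68.7
```

Emit:
{"method": "play_rows", "body": {"rows": [{"dp": [0,0,0],"turn": [0,0,0],"fingers": 0.6},{"dp": [0,0,0],"turn": [0,0,0],"fingers": 0.6},{"dp": [0,0,0],"turn": [0,0,0],"fingers": 0.6},{"dp": [0,0,0],"turn": [0,0,0],"fingers": 0.6}], "force": 40}}

```text
clock: 27.97
eef_pos: [635.9, 18.1, 76.7]
tcp_rot: [-3.142, -0.0, -0.107]
contact_force: [1.0, -0.4, 0.1]
opening: 0.399
grasp_force: 0.0
```

Emit:
{"method": "play_rows", "body": {"rows": [{"dp": [0,0,-0.4],"turn": [0,0,0],"fingers": 0.6},{"dp": [0,0,-0.8],"turn": [0,0,0],"fingers": 0.6},{"dp": [0,0,-0.8],"turn": [0,0,0],"fingers": 0.3},{"dp": [0,0,-0.4],"turn": [0,0,0],"fingers": 0.15},{"dp": [-0.5,0.5,0],"turn": [0,0,0],"fingers": 0.15}]}}

```text
clock: 28.38
eef_pos: [619.3, 2.1, 177.5]
tcp_rot: [-3.14, -0.011, -0.106]
contact_force: [0.2, -0.8, -0.7]
opening: 0.809
grasp_force: 0.0
```

```bash
python3 - <<'E'
from h import *
plan(423,-109,150,0)
f=snap('wrist','w6.png'); g=snap('scene','s6.png')
b=g['pixels'][150:290,180:340,::-1]
cv2.imwrite('pics/m6.png',np.hstack([f['pixels'][:300,60:500,::-1],cv2.resize(b,(343,300))]))
E
```

```text
at [619.3   2.1 177.5] psi -6.1 open 0.81 gf 0 F [ 0. -1. -1.] t 28.38 | turn -1.01 units; dp total [-4.909  2.778  0.689] rows>=6
```

View pics/m6.png

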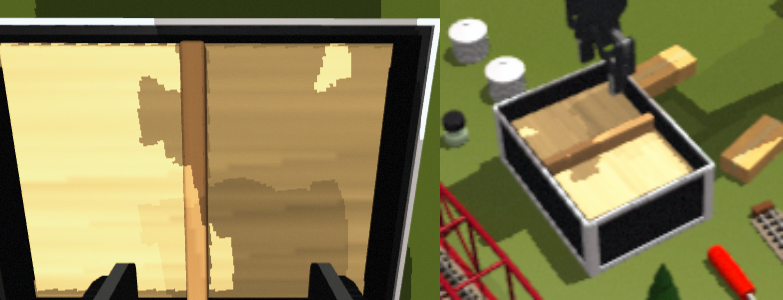

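Emit:
{"method": "play_rows", "body": {"rows": [{"dp": [0,0,0],"turn": [0,0,-1],"fingers": 0.15},{"dp": [-0.75,0.42,0.05],"turn": [0,0,0],"fingers": 0.15},{"dp": [-0.75,0.42,0.05],"turn": [0,0,0],"fingers": 0.15},{"dp": [-0.75,0.42,0.05],"turn": [0,0,0],"fingers": 0.15},{"dp": [-0.75,0.42,0.05],"turn": [0,0,0],"fingers": 0.15}]}}

```text
clock: 28.9
eef_pos: [492.1, -66.9, 164.0]
tcp_rot: [-3.142, 0.0, -0.002]
contact_force: [-0.4, -1.3, 0.4]
opening: 0.85
grasp_force: 0.0
```

Emit:
{"method": "play_rows", "body": {"rows": [{"dp": [-0.75,0.42,0.05],"turn": [0,0,0],"fingers": 0.15},{"dp": [-0.75,0.42,0.05],"turn": [0,0,0],"fingers": 0.15},{"dp": [-0.2,0.2,0.05],"turn": [0,0,0],"fingers": 0.15},{"dp": [0,0,0],"turn": [0,0,0],"fingers": 0.15},{"dp": [0,0,0],"turn": [0,0,0],"fingers": 0.15}]}}

```text
clock: 29.32
eef_pos: [426.0, -108.3, 158.7]
tcp_rot: [-3.142, -0.001, -0.004]
contact_force: [0.9, -0.4, 0.3]
opening: 0.852
grasp_force: 0.0
```

```bash
python3 - <<'E'
from h import *
plan(425,-108,150,0)
f=snap('wrist','w7.png'); g=snap('top','t7.png'); a=f['pixels']
hsv=cv2.cvtColor(a,cv2.COLOR_RGB2HSV); m=((hsv[:,:,0]<25)&(hsv[:,:,1]>60)&(hsv[:,:,2]>60)).astype(np.uint8); m[300:]=0
n,l,st,c=cv2.connectedComponentsWithStats(m)
for i in np.argsort(-st[1:,4])[:3]+1: print(st[i],c[i].round())
cv2.imwrite('pics/m7.png',np.hstack([a[:320,:460,::-1],cv2.resize(g['pixels'][110:290,205:395,::-1],(338,320))]))
E
```

```text
at [ 426.  -108.3  158.7] psi -0.2 open 0.85 gf 0 F [ 1. -0.  0.] t 29.32 | turn -0.04 units; dp total [-0.026 -0.007  0.218] rows>=1
[ 248  116   71  145 9591] [284. 187.]
[   0  115   70  145 3390] [ 31. 184.]
[  58    0  200   23 1944] [186.   8.]
```

View pics/m7.png

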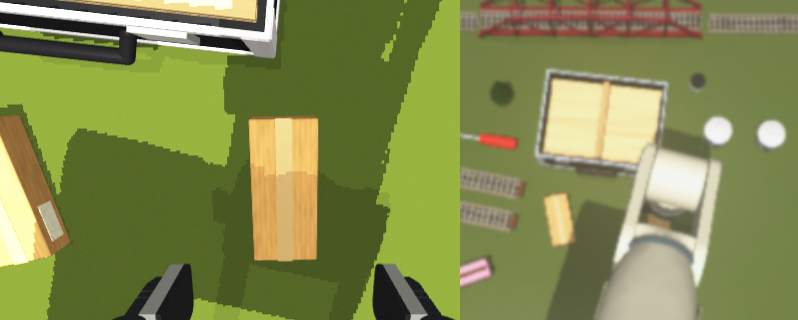

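```bash
python3 - <<'E'
from h import *
f=load('w7.png'); a=f['pixels'].astype(int)
print([int(x) for x in a[112:126,300].sum(1)],[int(x) for x in a[252:266,300].sum(1)],[int(x) for x in a[200,244:256].sum(1)],[int(x) for x in a[200,312:324].sum(1)])
q=np.array([w(f,u,v,30)[:2] for u,v in [(249,119),(318,119),(317,260.5),(250.5,260.5)]]); print(q.round(1),q.mean(0))
plan(*q.mean(0),24,0)
E
```

```text
[229, 225, 224, 250, 284, 303, 375, 475, 522, 538, 541, 544, 539, 539] [475, 478, 477, 480, 484, 486, 478, 367, 224, 197, 191, 192, 200, 196] [196, 193, 190, 201, 193, 187, 191, 228, 430, 484, 480, 475] [487, 492, 495, 495, 484, 262, 199, 194, 187, 194, 197, 202]
[[ 480.9  -84.9]
 [ 480.7 -133.5]
 [ 371.3 -135.3]
 [ 371.5  -82.7]] [ 426.08129465 -109.12907151]
at [ 426.9 -107.9  158.8] psi -0.2 open 0.85 gf 0 F [-0.  1. -0.] t 29.42 | turn -0.03 units; dp total [-0.021  0.032  3.37 ] rows>=4
```

Emit:
{"method": "play_rows", "body": {"rows": [{"dp": [-0.02,0.03,0.5],"turn": [0,0,0],"fingers": 0.15},{"dp": [0,0,0.9],"turn": [0,0,0],"fingers": 0.15},{"dp": [0,0,0.8],"turn": [0,0,0],"fingers": 0.15},{"dp": [0,0,0.6],"turn": [0,0,0],"fingers": 0.15},{"dp": [0,0,0.4],"turn": [0,0,0],"fingers": 0.15}]}}

```text
clock: 29.83
eef_pos: [424.8, -108.3, 28.1]
tcp_rot: [-3.141, 0.002, -0.002]
contact_force: [-0.1, -0.2, 0.2]
opening: 0.848
grasp_force: 0.0
```

Emit:
{"method": "play_rows", "body": {"rows": [{"dp": [0,0,0.2],"turn": [0,0,0],"fingers": 0.15},{"dp": [0,0,0.1],"turn": [0,0,0],"fingers": 0.15},{"dp": [0,0,0],"turn": [0,0,0],"fingers": 0.15},{"dp": [0,0,0],"turn": [0,0,0],"fingers": 0.15}]}}

```text
clock: 30.17
eef_pos: [425.5, -109.2, 19.0]
tcp_rot: [3.141, -0.001, -0.002]
contact_force: [0.7, -0.4, 0.2]
opening: 0.852
grasp_force: 0.0
```

```bash
python3 - <<'E'
from h import *
plan(426.1,-109.1,6,0)
E
```

```text
at [ 425.5 -109.2   19. ] psi -0.1 open 0.85 gf 0 F [ 1. -0.  0.] t 30.17 | turn -0.02 units; dp total [ 0.015 -0.002  0.326] rows>=1
```

Emit:
{"method": "play_rows", "body": {"rows": [{"dp": [0.01,0,0.15],"turn": [0,0,0],"fingers": 0.15},{"dp": [0,0,0.15],"turn": [0,0,0],"fingers": 0.25},{"dp": [0,0,0.02],"turn": [0,0,0],"fingers": 0.7},{"dp": [0,0,0],"turn": [0,0,0],"fingers": 0.7},{"dp": [0,0,0],"turn": [0,0,0],"fingers": 0.7}], "force": 30}}

```text
clock: 30.58
eef_pos: [424.9, -109.2, 5.7]
tcp_rot: [-3.142, 0.0, -0.003]
contact_force: [-0.2, -0.1, -1.3]
opening: 0.579
grasp_force: 31.2
```

Emit:
{"method": "play_rows", "body": {"rows": [{"dp": [0,0,0],"turn": [0,0,0],"fingers": 0.7},{"dp": [0,0,0],"turn": [0,0,0],"fingers": 0.7}]}}

```text
clock: 30.75
eef_pos: [425.0, -109.2, 5.8]
tcp_rot: [3.142, -0.0, -0.003]
contact_force: [-0.3, -0.5, -0.8]
opening: 0.58
grasp_force: 31.2
```

```bash
python3 - <<'E'
from h import *
plan(642.3,81.6,180,-6.15)
E
```

```text
at [ 425.  -109.2    5.8] psi -0.2 open 0.58 gf 31 F [-0. -0. -1.] t 30.75 | turn 1.00 units; dp total [ 4.891 -5.325 -4.356] rows>=9
```

Emit:
{"method": "play_rows", "body": {"rows": [{"dp": [0,0,-0.7],"turn": [0,0,0],"fingers": 0.7},{"dp": [0,0,-0.9],"turn": [0,0,0],"fingers": 0.7},{"dp": [0,0,-0.9],"turn": [0,0,1],"fingers": 0.7},{"dp": [0,0,-0.9],"turn": [0,0,0],"fingers": 0.7},{"dp": [0.3,-0.3,-0.5],"turn": [0,0,0],"fingers": 0.7}]}}

```text
clock: 31.17
eef_pos: [437.5, -99.4, 165.0]
tcp_rot: [3.141, -0.002, -0.109]
contact_force: [1.7, -0.6, -1.9]
opening: 0.582
grasp_force: 32.4
```

Emit:
{"method": "play_rows", "body": {"rows": [{"dp": [0.6,-0.65,0],"turn": [0,0,0],"fingers": 0.7},{"dp": [0.6,-0.65,0],"turn": [0,0,0],"fingers": 0.7},{"dp": [0.6,-0.65,0],"turn": [0,0,0],"fingers": 0.7},{"dp": [0.6,-0.65,0],"turn": [0,0,0],"fingers": 0.7},{"dp": [0.6,-0.65,0],"turn": [0,0,0],"fingers": 0.7}]}}

```text
clock: 31.58
eef_pos: [572.3, 19.2, 161.7]
tcp_rot: [3.142, -0.0, -0.107]
contact_force: [1.2, -1.2, -2.0]
opening: 0.581
grasp_force: 32.4
```

Emit:
{"method": "play_rows", "body": {"rows": [{"dp": [0.6,-0.65,0],"turn": [0,0,0],"fingers": 0.7},{"dp": [0.6,-0.65,0],"turn": [0,0,0],"fingers": 0.7},{"dp": [0.3,-0.4,0],"turn": [0,0,0],"fingers": 0.7},{"dp": [0,0,0],"turn": [0,0,0],"fingers": 0.7},{"dp": [0,0,0],"turn": [0,0,0],"fingers": 0.7}]}}

```text
clock: 32.0
eef_pos: [638.2, 79.7, 161.0]
tcp_rot: [3.141, 0.001, -0.106]
contact_force: [-0.9, -0.4, -1.8]
opening: 0.578
grasp_force: 32.4
```

```bash
python3 - <<'E'
from h import *
plan(641.2,81.7,100,-6.15)
E
```

```text
at [638.2  79.7 161. ] psi -6.1 open 0.58 gf 32 F [-1. -0. -2.] t 32.00 | turn 0.01 units; dp total [ 0.068 -0.058  1.525] rows>=2
```

Emit:
{"method": "play_rows", "body": {"rows": [{"dp": [0.07,-0.06,0.3],"turn": [0,0,0],"fingers": 0.7},{"dp": [0,0,0.5],"turn": [0,0,0],"fingers": 0.7},{"dp": [0,0,0.5],"turn": [0,0,0],"fingers": 0.7},{"dp": [0,0,0.3],"turn": [0,0,0],"fingers": 0.7},{"dp": [0,0,0],"turn": [0,0,0],"fingers": 0.7}]}}

```text
clock: 32.42
eef_pos: [638.6, 80.0, 94.3]
tcp_rot: [3.14, 0.006, -0.108]
contact_force: [0.6, -0.3, -1.4]
opening: 0.581
grasp_force: 32.3
```

Emit:
{"method": "play_rows", "body": {"rows": [{"dp": [0,0,0],"turn": [0,0,0],"fingers": 0.7},{"dp": [0,0,0],"turn": [0,0,0],"fingers": 0.7}]}}

```text
clock: 32.58
eef_pos: [641.8, 80.8, 98.4]
tcp_rot: [-3.141, -0.001, -0.108]
contact_force: [1.0, -0.5, -0.9]
opening: 0.578
grasp_force: 32.3
```

```bash
python3 - <<'E'
from h import *
plan(641.2,81.7,79,-6.15)
E
```

```text
at [641.8  80.8  98.4] psi -6.2 open 0.58 gf 32 F [ 1. -0. -1.] t 32.58 | turn -0.01 units; dp total [-0.018 -0.021  0.486] rows>=1
```

Emit:
{"method": "play_rows", "body": {"rows": [{"dp": [-0.02,-0.02,0.2],"turn": [0,0,0],"fingers": 0.7},{"dp": [0,0,0.2],"turn": [0,0,0],"fingers": 0.7},{"dp": [0,0,0.09],"turn": [0,0,0],"fingers": 0.7},{"dp": [0,0,0.02],"turn": [0,0,0],"fingers": 0.7},{"dp": [0,0,0],"turn": [0,0,0],"fingers": 0.7}]}}

```text
clock: 33.0
eef_pos: [640.4, 82.0, 77.4]
tcp_rot: [3.141, 0.001, -0.107]
contact_force: [-2.1, -0.5, 3.2]
opening: 0.58
grasp_force: 32.7
```

Emit:
{"method": "play_rows", "body": {"rows": [{"dp": [0,0,0],"turn": [0,0,0],"fingers": 0.7},{"dp": [0,0,0],"turn": [0,0,0],"fingers": 0.3},{"dp": [0,0,0],"turn": [0,0,0],"fingers": 0.3},{"dp": [0,0,0],"turn": [0,0,0],"fingers": 0.3},{"dp": [0,0,0],"turn": [0,0,0],"fingers": 0.3}]}}

```text
clock: 33.42
eef_pos: [640.8, 82.0, 77.2]
tcp_rot: [-3.142, -0.0, -0.107]
contact_force: [-0.5, 0.5, 0.7]
opening: 0.7
grasp_force: 0.0
```

Emit:
{"method": "play_rows", "body": {"rows": [{"dp": [0,0,-0.5],"turn": [0,0,0],"fingers": 0.3},{"dp": [0,0,-0.8],"turn": [0,0,0],"fingers": 0.15},{"dp": [0,0,-0.7],"turn": [0,0,0],"fingers": 0.15},{"dp": [0,0,0],"turn": [0,0,0],"fingers": 0.15},{"dp": [0,0,0],"turn": [0,0,0],"fingers": 0.15}]}}

```text
clock: 33.83
eef_pos: [642.0, 82.1, 159.2]
tcp_rot: [-3.141, -0.004, -0.107]
contact_force: [-0.6, -0.4, -0.7]
opening: 0.851
grasp_force: 0.0
```

```bash
python3 - <<'E'
from h import *
plan(424,113,150,11.7)
f=snap('wrist','w8.png')
# carton top at z=102: print estimated corners via brightness later
cv2.imwrite('pics/m8.png',f['pixels'][:,:,::-1])
E
```

```text
at [642.   82.1 159.2] psi -6.2 open 0.85 gf 0 F [-1. -0. -1.] t 33.83 | turn -2.98 units; dp total [-5.18  -1.861  0.229] rows>=6
```

View pics/m8.png

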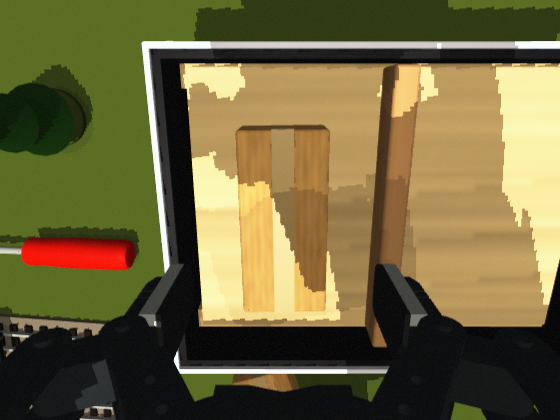

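Emit:
{"method": "play_rows", "body": {"rows": [{"dp": [0,0,0],"turn": [0,0,-1],"fingers": 0.15},{"dp": [0,0,0],"turn": [0,0,-1],"fingers": 0.15},{"dp": [0,0,0],"turn": [0,0,-1],"fingers": 0.15},{"dp": [-0.75,-0.27,0],"turn": [0,0,0],"fingers": 0.15},{"dp": [-0.75,-0.27,0],"turn": [0,0,0],"fingers": 0.15}]}}

```text
clock: 34.3
eef_pos: [576.7, 90.6, 155.2]
tcp_rot: [-3.141, 0.002, 0.207]
contact_force: [-2.3, 0.6, 0.2]
opening: 0.85
grasp_force: 0.0
```

Emit:
{"method": "play_rows", "body": {"rows": [{"dp": [-0.75,-0.27,0],"turn": [0,0,0],"fingers": 0.15},{"dp": [-0.75,-0.27,0],"turn": [0,0,0],"fingers": 0.15},{"dp": [-0.75,-0.27,0],"turn": [0,0,0],"fingers": 0.15},{"dp": [-0.75,-0.27,0],"turn": [0,0,0],"fingers": 0.15},{"dp": [-0.6,-0.2,0],"turn": [0,0,0],"fingers": 0.15}]}}

```text
clock: 34.72
eef_pos: [422.5, 111.1, 155.7]
tcp_rot: [3.142, 0.004, 0.207]
contact_force: [0.4, -0.4, 0.1]
opening: 0.853
grasp_force: 0.0
```

Emit:
{"method": "play_rows", "body": {"rows": [{"dp": [0,0,0],"turn": [0,0,0],"fingers": 0.15},{"dp": [0,0,0],"turn": [0,0,0],"fingers": 0.15},{"dp": [0,0,0],"turn": [0,0,0],"fingers": 0.15}]}}

```text
clock: 34.97
eef_pos: [426.5, 111.4, 156.9]
tcp_rot: [3.141, 0.0, 0.207]
contact_force: [0.8, -1.2, -0.5]
opening: 0.852
grasp_force: 0.0
```

```bash
cat > cart.py <<'E'
from h import *
def carton(f,z=30,guess=(424,113)):
    a=np.ascontiguousarray(f['pixels']); hsv=cv2.cvtColor(a,cv2.COLOR_RGB2HSV)
    m=((hsv[:,:,0]<25)&(a.astype(int).sum(2)>300)).astype(np.uint8)
    l=cv2.connectedComponents(m)[1]; u,v=px(f,[*guess,z]).astype(int); k=l[v,u] or l[v,u+8]
    c=max(cv2.findContours((l==k).astype(np.uint8),cv2.RETR_EXTERNAL,cv2.CHAIN_APPROX_NONE)[0],key=cv2.contourArea)[:,0]
    q=np.array([w(f,x,y,z)[:2] for x,y in c],np.float32); return cv2.minAreaRect(q), cv2.boundingRect(c)
E
python3 - <<'E'
from cart import *
f=snap('wrist','w9.png'); print(carton(f)); plan(424,113,25,11.7)
f=load('w7.png'); print('check w7',carton(f,30,(426,-109)))
E
```

```text
(((385.49334716796875, 105.47866821289062), (341.5331115722656, 508.4706726074219), 11.8422269821167), (0, 0, 560, 420))
at [427.  111.4 157. ] psi 11.8 open 0.85 gf 0 F [0. 1. 0.] t 35.02 | turn 0.02 units; dp total [-0.064 -0.055  3.299] rows>=4
check w7 (((427.0227966308594, -109.34008026123047), (110.588623046875, 49.3222770690918), 0.6604350209236145), (248, 117, 70, 144))
```

```bash
python3 - <<'E'
from h import *
f=load('w9.png'); a=f['pixels'].astype(int); u,v=px(f,[424,113,30]).astype(int); print(u,v,a[v,u])
m=((a[:,:,0]>a[:,:,1]*1.08)&(a.sum(2)>200)).astype(np.uint8); m[270:]=0
n,l,st,c=cv2.connectedComponentsWithStats(m); i=np.argmin([abs(c[k][0]-u)+abs(c[k][1]-v)+1e5*(st[k,4]<1500) for k in range(n)]); print(st[i])
p=max(cv2.findContours((l==i).astype(np.uint8),0,1)[0],key=cv2.contourArea)[:,0]
print(cv2.minAreaRect(np.array([w(f,x,y,30)[:2] for x,y in p],np.float32)))
print('col',[(y,a[y,u+10].tolist()) for y in range(108,126,2)],[(y,a[y,u+10].tolist()) for y in range(250,272,2)])
print('row',[(x,a[v,x].tolist()) for x in range(240,262,2)],[(x,a[v,x].tolist()) for x in range(306,326,2)])
E
```

```text
279 197 [255 254 221]
[ 248  119   70  146 2825]
((425.461669921875, 111.19804382324219), (111.733642578125, 50.013118743896484), 11.744832992553711)
col [(108, [67, 83, 30]), (110, [69, 84, 31]), (112, [69, 82, 28]), (114, [70, 86, 32]), (116, [70, 84, 32]), (118, [67, 82, 28]), (120, [103, 84, 48]), (122, [197, 165, 107]), (124, [226, 194, 128])] [(250, [250, 235, 169]), (252, [214, 180, 117]), (254, [177, 147, 91]), (256, [181, 149, 92]), (258, [178, 146, 89]), (260, [181, 150, 94]), (262, [180, 148, 91]), (264, [150, 129, 76]), (266, [58, 70, 26]), (268, [57, 71, 28]), (270, [58, 69, 25])]
row [(240, [116, 138, 48]), (242, [114, 136, 46]), (244, [114, 138, 48]), (246, [113, 137, 46]), (248, [115, 137, 48]), (250, [251, 220, 119]), (252, [254, 239, 139]), (254, [254, 240, 140]), (256, [255, 242, 144]), (258, [255, 240, 141]), (260, [255, 242, 145])] [(306, [255, 241, 142]), (308, [254, 236, 133]), (310, [255, 240, 142]), (312, [255, 243, 147]), (314, [254, 237, 135]), (316, [118, 99, 42]), (318, [111, 131, 46]), (320, [116, 137, 48]), (322, [113, 135, 45]), (324, [115, 137, 48])]
```

Emit:
{"method": "play_rows", "body": {"rows": [{"dp": [-0.06,0,0.5],"turn": [0,0,0],"fingers": 0.15},{"dp": [0,0,0.8],"turn": [0,0,0],"fingers": 0.15},{"dp": [0,0,0.8],"turn": [0,0,0],"fingers": 0.15},{"dp": [0,0,0.7],"turn": [0,0,0],"fingers": 0.15},{"dp": [0,0,0.4],"turn": [0,0,0],"fingers": 0.15}]}}

```text
clock: 35.43
eef_pos: [423.4, 110.4, 26.4]
tcp_rot: [3.141, 0.003, 0.206]
contact_force: [0.6, 0.0, -0.0]
opening: 0.849
grasp_force: 0.0
```

Emit:
{"method": "play_rows", "body": {"rows": [{"dp": [0,0,0.2],"turn": [0,0,0],"fingers": 0.15},{"dp": [0,0,0],"turn": [0,0,0],"fingers": 0.15},{"dp": [0,0,0],"turn": [0,0,0],"fingers": 0.15}]}}

```text
clock: 35.68
eef_pos: [424.4, 110.8, 21.2]
tcp_rot: [3.142, 0.0, 0.206]
contact_force: [-0.1, -0.0, 0.6]
opening: 0.852
grasp_force: 0.0
```

```bash
python3 - <<'E'
from h import *
plan(424.7,111.1,6,11.75)
E
```

```text
at [424.4 110.8  21.2] psi 11.8 open 0.85 gf 0 F [-0. -0.  1.] t 35.68 | turn 0.01 units; dp total [ 0.01  -0.006  0.38 ] rows>=1
```

Emit:
{"method": "play_rows", "body": {"rows": [{"dp": [0.01,0,0.2],"turn": [0,0,0],"fingers": 0.15},{"dp": [0,0,0.15],"turn": [0,0,0],"fingers": 0.25},{"dp": [0,0,0.03],"turn": [0,0,0],"fingers": 0.7},{"dp": [0,0,0],"turn": [0,0,0],"fingers": 0.7},{"dp": [0,0,0],"turn": [0,0,0],"fingers": 0.7}]}}

```text
clock: 36.1
eef_pos: [424.2, 111.0, 6.3]
tcp_rot: [3.142, -0.0, 0.207]
contact_force: [0.2, -0.6, -1.1]
opening: 0.58
grasp_force: 31.4
```

Emit:
{"method": "play_rows", "body": {"rows": [{"dp": [0,0,0],"turn": [0,0,0],"fingers": 0.7},{"dp": [0,0,0],"turn": [0,0,0],"fingers": 0.7}]}}

```text
clock: 36.27
eef_pos: [424.2, 111.0, 6.3]
tcp_rot: [3.142, -0.0, 0.207]
contact_force: [-0.9, -0.1, -1.3]
opening: 0.576
grasp_force: 31.4
```

```bash
python3 - <<'E'
from h import *
plan(641.2,81.9,185,-6.15)
E
```

```text
at [424.2 111.    6.3] psi 11.8 open 0.58 gf 31 F [-1. -0. -1.] t 36.27 | turn 3.00 units; dp total [ 5.471  0.142 -4.468] rows>=8
```

Emit:
{"method": "play_rows", "body": {"rows": [{"dp": [0,0,-0.7],"turn": [0,0,0],"fingers": 0.7},{"dp": [0,0,-0.9],"turn": [0,0,1],"fingers": 0.7},{"dp": [0,0,-0.9],"turn": [0,0,1],"fingers": 0.7},{"dp": [0,0,-0.9],"turn": [0,0,1],"fingers": 0.7},{"dp": [0.3,0,-0.8],"turn": [0,0,0],"fingers": 0.7}]}}

```text
clock: 36.68
eef_pos: [434.0, 109.5, 176.0]
tcp_rot: [3.141, 0.001, -0.114]
contact_force: [0.4, -0.1, -2.7]
opening: 0.576
grasp_force: 32.6
```

Emit:
{"method": "play_rows", "body": {"rows": [{"dp": [0.75,0.02,-0.1],"turn": [0,0,0],"fingers": 0.7},{"dp": [0.75,0.02,0],"turn": [0,0,0],"fingers": 0.7},{"dp": [0.75,0.02,0],"turn": [0,0,0],"fingers": 0.7},{"dp": [0.75,0.02,0],"turn": [0,0,0],"fingers": 0.7},{"dp": [0.75,0.02,0],"turn": [0,0,0],"fingers": 0.7}]}}

```text
clock: 37.1
eef_pos: [585.9, 89.3, 178.2]
tcp_rot: [-3.142, -0.0, -0.107]
contact_force: [0.5, 0.8, -1.7]
opening: 0.578
grasp_force: 32.6
```

Emit:
{"method": "play_rows", "body": {"rows": [{"dp": [0.75,0.02,0],"turn": [0,0,0],"fingers": 0.7},{"dp": [0.5,0.02,0],"turn": [0,0,0],"fingers": 0.7},{"dp": [0.2,0,0],"turn": [0,0,0],"fingers": 0.7},{"dp": [0,0,0],"turn": [0,0,0],"fingers": 0.7},{"dp": [0,0,0],"turn": [0,0,0],"fingers": 0.7}]}}

```text
clock: 37.52
eef_pos: [641.1, 81.8, 177.5]
tcp_rot: [3.141, 0.002, -0.108]
contact_force: [-0.8, -0.8, -1.7]
opening: 0.584
grasp_force: 32.6
```

```bash
python3 - <<'E'
from h import *
plan(641.4,82,125,-6.15)
E
```

```text
at [641.1  81.8 177.5] psi -6.2 open 0.58 gf 33 F [-1. -1. -2.] t 37.52 | turn -0.00 units; dp total [ 0.007 -0.007  1.312] rows>=2
```

Emit:
{"method": "play_rows", "body": {"rows": [{"dp": [0,0,0.3],"turn": [0,0,0],"fingers": 0.7},{"dp": [0,0,0.4],"turn": [0,0,0],"fingers": 0.7},{"dp": [0,0,0.4],"turn": [0,0,0],"fingers": 0.7},{"dp": [0,0,0.2],"turn": [0,0,0],"fingers": 0.7},{"dp": [0,0,0],"turn": [0,0,0],"fingers": 0.7}]}}

```text
clock: 37.93
eef_pos: [639.7, 81.8, 123.6]
tcp_rot: [3.141, 0.004, -0.107]
contact_force: [-0.3, -0.6, -1.6]
opening: 0.573
grasp_force: 32.5
```

Emit:
{"method": "play_rows", "body": {"rows": [{"dp": [0,0,0],"turn": [0,0,0],"fingers": 0.7},{"dp": [0,0,0],"turn": [0,0,0],"fingers": 0.7}]}}

```text
clock: 38.1
eef_pos: [642.5, 82.0, 126.8]
tcp_rot: [-3.141, -0.001, -0.107]
contact_force: [-0.1, 0.4, -2.2]
opening: 0.579
grasp_force: 32.5
```

```bash
python3 - <<'E'
from h import *
plan(641.4,82,109,-6.15)
E
```

```text
at [642.5  82.  126.8] psi -6.1 open 0.58 gf 33 F [-0.  0. -2.] t 38.10 | turn 0.00 units; dp total [-0.027  0.002  0.446] rows>=1
```

Emit:
{"method": "play_rows", "body": {"rows": [{"dp": [-0.025,0,0.2],"turn": [0,0,0],"fingers": 0.7},{"dp": [0,0,0.17],"turn": [0,0,0],"fingers": 0.7},{"dp": [0,0,0.07],"turn": [0,0,0],"fingers": 0.7},{"dp": [0,0,0.01],"turn": [0,0,0],"fingers": 0.7},{"dp": [0,0,0],"turn": [0,0,0],"fingers": 0.7}]}}

```text
clock: 38.52
eef_pos: [641.0, 81.9, 108.0]
tcp_rot: [3.141, 0.001, -0.107]
contact_force: [-2.1, 0.6, 1.2]
opening: 0.576
grasp_force: 32.8
```

Emit:
{"method": "play_rows", "body": {"rows": [{"dp": [0,0,0.02],"turn": [0,0,0],"fingers": 0.7},{"dp": [0,0,0],"turn": [0,0,0],"fingers": 0.3},{"dp": [0,0,0],"turn": [0,0,0],"fingers": 0.3},{"dp": [0,0,0],"turn": [0,0,0],"fingers": 0.3},{"dp": [0,0,0],"turn": [0,0,0],"fingers": 0.3}]}}

```text
clock: 38.93
eef_pos: [641.4, 81.9, 107.1]
tcp_rot: [3.142, -0.0, -0.107]
contact_force: [-0.0, 0.0, -0.6]
opening: 0.699
grasp_force: 0.0
```

Emit:
{"method": "play_rows", "body": {"rows": [{"dp": [0,0,-0.5],"turn": [0,0,0],"fingers": 0.3},{"dp": [0,0,-0.8],"turn": [0,0,0],"fingers": 0},{"dp": [0,0,-0.4],"turn": [0,0,0],"fingers": 0},{"dp": [0,0,0],"turn": [0,0,0],"fingers": 0},{"dp": [0,0,0],"turn": [0,0,0],"fingers": 0}]}}

```text
clock: 39.35
eef_pos: [641.9, 81.9, 176.2]
tcp_rot: [-3.141, -0.002, -0.108]
contact_force: [-0.3, 0.0, -0.5]
opening: 1.002
grasp_force: 0.0
```

```bash
python3 - <<'E'
from h import *
f=snap('wrist','w10.png'); g=snap('top','t10.png'); a=g['pixels'].astype(int)
m=((a.min(2)>150)&(a.max(2)-a.min(2)<40)).astype(np.uint8); m[:, :330]=0; m[:150]=0;m[260:]=0; m[:,420:]=0
n,l,st,c=cv2.connectedComponentsWithStats(m)
for i in range(1,n):
    if st[i,4]>20: print(st[i],c[i].round(1),w(g,*c[i],52).round(0))
t=load('top0.png'); b=t['pixels'].astype(int); m=((b.min(2)>150)&(b.max(2)-b.min(2)<40)).astype(np.uint8);m[:, :330]=0; m[:150]=0;m[260:]=0; m[:,420:]=0
n,l,st,c=cv2.connectedComponentsWithStats(m)
for i in range(1,n):
    if st[i,4]>20: print('t0',st[i],c[i].round(1),w(t,*c[i],52).round(0))
plan(623,-242,150,-6.15)
E
```

```text
[342 176  16  15 196] [349.6 182.9] [ 624. -239.   52.]
[372 178  16  15 194] [379.6 185. ] [ 617. -358.   52.]
t0 [342 176  16  15 194] [349.5 183. ] [ 624. -239.   52.]
t0 [372 178  16  15 193] [379.5 184.9] [ 618. -357.   52.]
at [640.6  81.8 174.2] psi -6.2 open 1.00 gf 0 F [ 0. -0. -1.] t 39.45 | turn -0.00 units; dp total [0.43  8.096 0.605] rows>=9
```

Emit:
{"method": "play_rows", "body": {"rows": [{"dp": [0.04,0.8,0.03],"turn": [0,0,0],"fingers": 0},{"dp": [0.04,0.85,0.03],"turn": [0,0,0],"fingers": 0},{"dp": [0.04,0.85,0.03],"turn": [0,0,0],"fingers": 0},{"dp": [0.04,0.85,0.03],"turn": [0,0,0],"fingers": 0},{"dp": [0.04,0.85,0.03],"turn": [0,0,0],"fingers": 0}]}}

```text
clock: 39.87
eef_pos: [630.0, -87.3, 167.6]
tcp_rot: [-3.142, 0.003, -0.107]
contact_force: [0.6, 0.2, 0.3]
opening: 1.003
grasp_force: 0.0
```

Emit:
{"method": "play_rows", "body": {"rows": [{"dp": [0.04,0.85,0.03],"turn": [0,0,0],"fingers": 0},{"dp": [0.04,0.85,0.03],"turn": [0,0,0],"fingers": 0},{"dp": [0.04,0.85,0.03],"turn": [0,0,0],"fingers": 0},{"dp": [0.04,0.85,0.03],"turn": [0,0,0],"fingers": 0},{"dp": [0.04,0.4,0.03],"turn": [0,0,0],"fingers": 0}]}}

```text
clock: 40.28
eef_pos: [621.5, -241.4, 161.6]
tcp_rot: [3.141, 0.002, -0.109]
contact_force: [0.4, 0.1, 0.5]
opening: 1.002
grasp_force: 0.0
```

Emit:
{"method": "play_rows", "body": {"rows": [{"dp": [0,0,0],"turn": [0,0,0],"fingers": 0},{"dp": [0,0,0],"turn": [0,0,0],"fingers": 0},{"dp": [0,0,0],"turn": [0,0,0],"fingers": 0}]}}

```text
clock: 40.53
eef_pos: [622.6, -236.7, 162.4]
tcp_rot: [-3.141, 0.001, -0.107]
contact_force: [-0.0, -0.3, 0.7]
opening: 1.001
grasp_force: 0.0
```

```bash
python3 - <<'E'
from h import *
f=snap('wrist','w11.png'); plan(625.5,-238.5,27,-6.15)
cv2.imwrite('pics/m11.png',np.hstack([cv2.resize(load('w10.png')['pixels'][:,:,::-1],(400,300)),cv2.resize(f['pixels'][:,:,::-1],(400,300))]))
E
```

```text
at [ 622.8 -236.4  162.7] psi -6.1 open 1.00 gf 0 F [0. 0. 0.] t 40.58 | turn 0.01 units; dp total [0.074 0.044 3.392] rows>=4
```

View pics/m11.png

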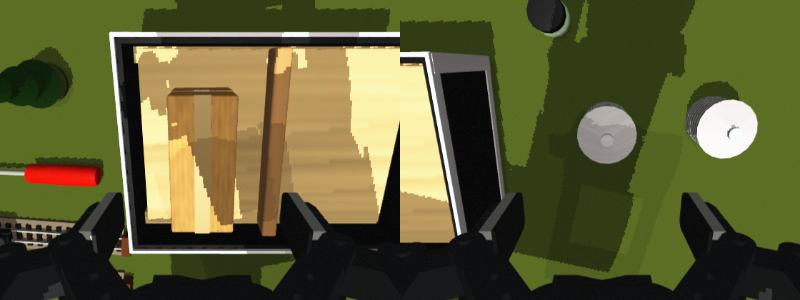

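```bash
python3 - <<'E'
from h import *
f=load('w11.png')
for u,v,z in [(290,186,46),(290,197.5,64),(458,181,46),(469,186,64)]: print(w(f,u,v,z).round(1))
for u in (577,637): print(w(f,(u-400)*1.4,186,46).round(1))
plan(625.5,-238.5,27,-6.15)
E
```

```text
[ 630.9 -242.9   46. ]
[ 627.7 -242.2   64. ]
[ 621.8 -361.2   46. ]
[ 622.9 -360.3   64. ]
[ 634.1 -213.1   46. ]
[ 627.7 -272.3   46. ]
at [ 622.8 -236.4  162.7] psi -6.1 open 1.00 gf 0 F [0. 0. 0.] t 40.58 | turn 0.01 units; dp total [0.074 0.044 3.392] rows>=4
```

Emit:
{"method": "play_rows", "body": {"rows": [{"dp": [0.13,0.115,0.4],"turn": [0,0,0],"fingers": 0},{"dp": [0,0,0.8],"turn": [0,0,0],"fingers": 0},{"dp": [0,0,0.5],"turn": [0,0,0],"fingers": 0},{"dp": [0,0,0],"turn": [0,0,0],"fingers": 0},{"dp": [0,0,0],"turn": [0,0,0],"fingers": 0}]}}

```text
clock: 41.0
eef_pos: [627.1, -241.5, 94.5]
tcp_rot: [-3.141, 0.002, -0.106]
contact_force: [0.5, 0.5, -0.2]
opening: 1.001
grasp_force: 0.0
```

```bash
python3 - <<'E'
from h import *
plan(627.5,-241.7,9,-6.15)
E
```

```text
at [ 627.1 -241.5   94.5] psi -6.1 open 1.00 gf 0 F [ 1.  1. -0.] t 41.00 | turn 0.01 units; dp total [0.011 0.004 2.139] rows>=3
```

Emit:
{"method": "play_rows", "body": {"rows": [{"dp": [0.01,0,0.4],"turn": [0,0,0],"fingers": 0},{"dp": [0,0,0.6],"turn": [0,0,0],"fingers": 0},{"dp": [0,0,0.6],"turn": [0,0,0],"fingers": 0},{"dp": [0,0,0.4],"turn": [0,0,0],"fingers": 0},{"dp": [0,0,0.14],"turn": [0,0,0],"fingers": 0}]}}

```text
clock: 41.42
eef_pos: [627.8, -242.3, 9.1]
tcp_rot: [-3.141, 0.001, -0.107]
contact_force: [0.3, 0.7, -0.3]
opening: 1.003
grasp_force: 0.0
```

Emit:
{"method": "play_rows", "body": {"rows": [{"dp": [0,0,0],"turn": [0,0,0],"fingers": 0},{"dp": [0,0,0],"turn": [0,0,0],"fingers": 0.25},{"dp": [0,0,0],"turn": [0,0,0],"fingers": 0.7},{"dp": [0,0,0],"turn": [0,0,0],"fingers": 0.7},{"dp": [0,0,0],"turn": [0,0,0],"fingers": 0.7}], "force": 25}}

```text
clock: 41.83
eef_pos: [629.2, -243.5, 11.7]
tcp_rot: [3.141, -0.003, -0.107]
contact_force: [-0.6, 1.2, 6.4]
opening: 0.65
grasp_force: 26.0
```

Emit:
{"method": "play_rows", "body": {"rows": [{"dp": [0,0,0],"turn": [0,0,0],"fingers": 0.7},{"dp": [0,0,0],"turn": [0,0,0],"fingers": 0.7}]}}

```text
clock: 42.0
eef_pos: [629.3, -243.4, 11.8]
tcp_rot: [3.141, -0.003, -0.107]
contact_force: [-0.8, 1.7, 6.1]
opening: 0.648
grasp_force: 26.0
```

```bash
python3 - <<'E'
from h import *
a=np.radians(-6.15);X=np.array([np.cos(a),np.sin(a)]);Y=np.array([-X[1],X[0]]);c=np.array([635.7,18.])
p1=c+40*X-64*Y; p2=c-40*X-64*Y; print(p1,p2)
plan(*p1,180,-6.15)
E
```

```text
[668.61336103 -49.91693946] [589.07377442 -41.34639912]
at [ 629.3 -243.4   11.8] psi -6.2 open 0.65 gf 26 F [-1.  2.  6.] t 42.00 | turn -0.00 units; dp total [ 0.46  -4.916 -4.206] rows>=7
```

Emit:
{"method": "play_rows", "body": {"rows": [{"dp": [0,0,-0.4],"turn": [0,0,0],"fingers": 0.7},{"dp": [0,0,-0.7],"turn": [0,0,0],"fingers": 0.7},{"dp": [0,0,-0.8],"turn": [0,0,0],"fingers": 0.7},{"dp": [0,0,-0.8],"turn": [0,0,0],"fingers": 0.7},{"dp": [0,0,-0.8],"turn": [0,0,0],"fingers": 0.7}]}}

```text
clock: 42.42
eef_pos: [627.9, -243.2, 152.0]
tcp_rot: [3.141, -0.001, -0.108]
contact_force: [0.2, -0.2, 0.2]
opening: 0.647
grasp_force: 27.1
```

Emit:
{"method": "play_rows", "body": {"rows": [{"dp": [0.02,-0.3,-0.5],"turn": [0,0,0],"fingers": 0.7},{"dp": [0.07,-0.7,0],"turn": [0,0,0],"fingers": 0.7},{"dp": [0.07,-0.7,0],"turn": [0,0,0],"fingers": 0.7},{"dp": [0.07,-0.7,0],"turn": [0,0,0],"fingers": 0.7},{"dp": [0.07,-0.7,0],"turn": [0,0,0],"fingers": 0.7}]}}

```text
clock: 42.83
eef_pos: [653.5, -120.2, 171.0]
tcp_rot: [3.141, -0.002, -0.108]
contact_force: [0.1, -0.2, -1.2]
opening: 0.651
grasp_force: 27.2
```

Emit:
{"method": "play_rows", "body": {"rows": [{"dp": [0.07,-0.7,0],"turn": [0,0,0],"fingers": 0.7},{"dp": [0.07,-0.7,0],"turn": [0,0,0],"fingers": 0.7},{"dp": [0.04,-0.4,0],"turn": [0,0,0],"fingers": 0.7},{"dp": [0,0,0],"turn": [0,0,0],"fingers": 0.7},{"dp": [0,0,0],"turn": [0,0,0],"fingers": 0.7}]}}

```text
clock: 43.25
eef_pos: [668.2, -49.9, 170.2]
tcp_rot: [3.141, -0.001, -0.106]
contact_force: [-0.1, -0.1, -1.2]
opening: 0.643
grasp_force: 27.2
```

```bash
python3 - <<'E'
from h import *
plan(668.5,-49.9,100,-6.15)
E
```

```text
at [668.2 -49.9 170.2] psi -6.1 open 0.64 gf 27 F [-0. -0. -1.] t 43.25 | turn 0.02 units; dp total [ 0.007 -0.002  1.755] rows>=2
```

Emit:
{"method": "play_rows", "body": {"rows": [{"dp": [0,0,0.4],"turn": [0,0,0],"fingers": 0.7},{"dp": [0,0,0.5],"turn": [0,0,0],"fingers": 0.7},{"dp": [0,0,0.5],"turn": [0,0,0],"fingers": 0.7},{"dp": [0,0,0.3],"turn": [0,0,0],"fingers": 0.7},{"dp": [0,0,0.05],"turn": [0,0,0],"fingers": 0.7}]}}

```text
clock: 43.67
eef_pos: [666.2, -51.6, 97.2]
tcp_rot: [3.141, 0.004, -0.109]
contact_force: [-0.6, -0.8, -1.8]
opening: 0.648
grasp_force: 27.2
```

Emit:
{"method": "play_rows", "body": {"rows": [{"dp": [0,0,0],"turn": [0,0,0],"fingers": 0.7},{"dp": [0,0,0],"turn": [0,0,0],"fingers": 0.7}]}}

```text
clock: 43.83
eef_pos: [668.6, -51.0, 100.6]
tcp_rot: [3.142, -0.001, -0.108]
contact_force: [-0.3, -0.4, -0.8]
opening: 0.647
grasp_force: 27.2
```

```bash
python3 - <<'E'
from h import *
plan(668.5,-49.9,84,-6.15)
E
```

```text
at [668.6 -51.  100.6] psi -6.2 open 0.65 gf 27 F [-0. -0. -1.] t 43.83 | turn -0.01 units; dp total [-0.006 -0.027  0.415] rows>=1
```

Emit:
{"method": "play_rows", "body": {"rows": [{"dp": [0,-0.02,0.15],"turn": [0,0,0],"fingers": 0.7},{"dp": [0,0,0.15],"turn": [0,0,0],"fingers": 0.7},{"dp": [0,0,0.1],"turn": [0,0,0],"fingers": 0.7},{"dp": [0,0,0],"turn": [0,0,0],"fingers": 0.7},{"dp": [0,0,0],"turn": [0,0,0],"fingers": 0.7}]}}

```text
clock: 44.25
eef_pos: [668.2, -49.5, 83.6]
tcp_rot: [3.142, -0.0, -0.107]
contact_force: [0.3, -0.6, 0.2]
opening: 0.649
grasp_force: 27.4
```

Emit:
{"method": "play_rows", "body": {"rows": [{"dp": [0,0,0.02],"turn": [0,0,0],"fingers": 0.7},{"dp": [0,0,0],"turn": [0,0,0],"fingers": 0.7}]}}

```text
clock: 44.42
eef_pos: [668.2, -49.5, 83.5]
tcp_rot: [3.142, -0.0, -0.107]
contact_force: [-1.8, 0.3, 6.1]
opening: 0.65
grasp_force: 28.0
```

Emit:
{"method": "play_rows", "body": {"rows": [{"dp": [0,0,0],"turn": [0,0,0],"fingers": 0.2},{"dp": [0,0,0],"turn": [0,0,0],"fingers": 0.2},{"dp": [0,0,0],"turn": [0,0,0],"fingers": 0.2},{"dp": [0,0,-0.3],"turn": [0,0,0],"fingers": 0.2},{"dp": [0,0,-0.7],"turn": [0,0,0],"fingers": 0.2}]}}

```text
clock: 44.83
eef_pos: [665.6, -49.3, 120.1]
tcp_rot: [3.141, 0.007, -0.107]
contact_force: [0.1, 0.9, 0.2]
opening: 0.801
grasp_force: 0.0
```

Emit:
{"method": "play_rows", "body": {"rows": [{"dp": [0,0,-0.8],"turn": [0,0,0],"fingers": 0.1},{"dp": [0,0,-0.5],"turn": [0,0,0],"fingers": 0},{"dp": [-0.04,0.5,0],"turn": [0,0,0],"fingers": 0},{"dp": [-0.04,0.85,0],"turn": [0,0,0],"fingers": 0},{"dp": [-0.04,0.85,0],"turn": [0,0,0],"fingers": 0}]}}

```text
clock: 45.25
eef_pos: [654.4, -136.7, 176.6]
tcp_rot: [3.141, -0.002, -0.105]
contact_force: [-0.2, -0.3, -0.4]
opening: 1.001
grasp_force: 0.0
```

Emit:
{"method": "play_rows", "body": {"rows": [{"dp": [-0.04,0.85,0],"turn": [0,0,0],"fingers": 0},{"dp": [-0.04,0.85,0],"turn": [0,0,0],"fingers": 0},{"dp": [-0.04,0.85,0],"turn": [0,0,0],"fingers": 0},{"dp": [-0.04,0.85,0],"turn": [0,0,0],"fingers": 0},{"dp": [-0.04,0.85,0],"turn": [0,0,0],"fingers": 0}]}}

```text
clock: 45.67
eef_pos: [627.4, -306.4, 175.9]
tcp_rot: [3.141, -0.001, -0.107]
contact_force: [1.3, -0.1, -0.4]
opening: 0.995
grasp_force: 0.0
```

Emit:
{"method": "play_rows", "body": {"rows": [{"dp": [-0.04,0.85,0],"turn": [0,0,0],"fingers": 0},{"dp": [0,0.5,0],"turn": [0,0,0],"fingers": 0},{"dp": [0,0,0],"turn": [0,0,0],"fingers": 0},{"dp": [0,0,0],"turn": [0,0,0],"fingers": 0}]}}

```text
clock: 46.0
eef_pos: [620.0, -359.3, 175.4]
tcp_rot: [-3.142, -0.0, -0.11]
contact_force: [0.0, 0.3, 0.7]
opening: 0.997
grasp_force: 0.0
```

```bash
cat > bin.py <<'E'
from h import *
def bins(f,z=46):
    a=f['pixels'].astype(int); m=((a.max(2)-a.min(2)<45)&(a.min(2)>95)).astype(np.uint8); m[270:]=0
    n,l,st,c=cv2.connectedComponentsWithStats(m)
    for i in range(1,n):
        if st[i,4]>1500: print(st[i],w(f,st[i,0]+st[i,2]/2,st[i,1]+st[i,3]/2,z).round(1))
E
python3 - <<'E'
from bin import *
bins(load('w11.png')); print('--')
f=snap('wrist','w12.png'); bins(f); plan(621.5,-360.5,90,-6.15)
g=snap('top','t12.png'); a=g['pixels'].astype(int)
m=((a.min(2)>150)&(a.max(2)-a.min(2)<40)).astype(np.uint8); m[:, :290]=0; m[:150]=0;m[230:]=0; m[:,420:]=0
n,l,st,c=cv2.connectedComponentsWithStats(m)
for i in range(1,n):
    if st[i,4]>60: print(st[i],c[i].round(1),w(g,*c[i],52).round(0))
E
```

```text
[   0   72   77  198 1939] [660.5 -68.8  46. ]
[ 414  139   87   83 5493] [ 622.2 -360.8   46. ]
[ 248  148   83   81 5289] [ 629.1 -242.3   46. ]
--
[ 246  146   79   83 5086] [ 624.4 -362.1   46. ]
at [ 620.3 -358.2  175.3] psi -6.2 open 1.00 gf 0 F [-1.  1. -0.] t 46.05 | turn -0.01 units; dp total [0.037 0.054 2.133] rows>=3
[ 348  150   72   80 3069] [386.4 197. ] [ 569. -383.   52.]
[294 161  16  16 204] [301.8 168.3] [683. -49.  52.]
[290 200  45  30 912] [307.4 218. ] [481. -72.  52.]
```

Emit:
{"method": "play_rows", "body": {"rows": [{"dp": [0.077,0.082,0.5],"turn": [0,0,0],"fingers": 0},{"dp": [0,0,0.8],"turn": [0,0,0],"fingers": 0},{"dp": [0,0,0.7],"turn": [0,0,0],"fingers": 0},{"dp": [0,0,0],"turn": [0,0,0],"fingers": 0},{"dp": [0,0,0],"turn": [0,0,0],"fingers": 0}]}}

```text
clock: 46.52
eef_pos: [622.5, -359.9, 93.9]
tcp_rot: [-3.14, 0.003, -0.106]
contact_force: [0.2, 0.3, 0.9]
opening: 1.006
grasp_force: 0.0
```

```bash
python3 - <<'E'
from h import *
plan(623,-361.8,10,-6.15)
E
```

```text
at [ 622.5 -359.9   93.9] psi -6.1 open 1.01 gf 0 F [0. 0. 1.] t 46.52 | turn 0.01 units; dp total [0.017 0.045 2.098] rows>=3
```

Emit:
{"method": "play_rows", "body": {"rows": [{"dp": [0.02,0.045,0.4],"turn": [0,0,0],"fingers": 0},{"dp": [0,0,0.6],"turn": [0,0,0],"fingers": 0},{"dp": [0,0,0.6],"turn": [0,0,0],"fingers": 0},{"dp": [0,0,0.4],"turn": [0,0,0],"fingers": 0},{"dp": [0,0,0.1],"turn": [0,0,0],"fingers": 0}]}}

```text
clock: 46.93
eef_pos: [622.9, -362.9, 9.0]
tcp_rot: [-3.141, 0.002, -0.107]
contact_force: [-1.0, 0.6, -0.9]
opening: 0.999
grasp_force: 0.0
```

Emit:
{"method": "play_rows", "body": {"rows": [{"dp": [0,0,0],"turn": [0,0,0],"fingers": 0},{"dp": [0,0,0],"turn": [0,0,0],"fingers": 0.25},{"dp": [0,0,0],"turn": [0,0,0],"fingers": 0.7},{"dp": [0,0,0],"turn": [0,0,0],"fingers": 0.7},{"dp": [0,0,0],"turn": [0,0,0],"fingers": 0.7}]}}

```text
clock: 47.35
eef_pos: [624.8, -364.2, 12.8]
tcp_rot: [3.141, -0.003, -0.108]
contact_force: [-0.6, 1.5, 6.2]
opening: 0.646
grasp_force: 26.7
```

Emit:
{"method": "play_rows", "body": {"rows": [{"dp": [0,0,0],"turn": [0,0,0],"fingers": 0.7},{"dp": [0,0,0],"turn": [0,0,0],"fingers": 0.7}]}}

```text
clock: 47.52
eef_pos: [624.8, -364.2, 12.8]
tcp_rot: [3.141, -0.003, -0.108]
contact_force: [-0.9, 1.2, 6.4]
opening: 0.649
grasp_force: 26.7
```

```bash
python3 - <<'E'
from h import *
plan(589.1,-41.5,180,-6.15)
E
```

```text
at [ 624.8 -364.2   12.8] psi -6.2 open 0.65 gf 27 F [-1.  1.  6.] t 47.52 | turn -0.00 units; dp total [-1.752 -7.926 -4.18 ] rows>=10
```

Emit:
{"method": "play_rows", "body": {"rows": [{"dp": [0,0,-0.4],"turn": [0,0,0],"fingers": 0.7},{"dp": [0,0,-0.7],"turn": [0,0,0],"fingers": 0.7},{"dp": [0,0,-0.8],"turn": [0,0,0],"fingers": 0.7},{"dp": [0,0,-0.8],"turn": [0,0,0],"fingers": 0.7},{"dp": [0,0,-0.8],"turn": [0,0,0],"fingers": 0.7}]}}

```text
clock: 47.93
eef_pos: [623.5, -363.6, 153.7]
tcp_rot: [3.141, -0.0, -0.107]
contact_force: [0.7, 0.5, -1.0]
opening: 0.644
grasp_force: 27.0
```

Emit:
{"method": "play_rows", "body": {"rows": [{"dp": [-0.1,-0.3,-0.6],"turn": [0,0,0],"fingers": 0.7},{"dp": [-0.17,-0.77,0],"turn": [0,0,0],"fingers": 0.7},{"dp": [-0.17,-0.77,0],"turn": [0,0,0],"fingers": 0.7},{"dp": [-0.17,-0.77,0],"turn": [0,0,0],"fingers": 0.7},{"dp": [-0.17,-0.77,0],"turn": [0,0,0],"fingers": 0.7}]}}

```text
clock: 48.35
eef_pos: [606.8, -224.8, 176.6]
tcp_rot: [3.141, -0.001, -0.108]
contact_force: [0.5, 0.6, -1.0]
opening: 0.644
grasp_force: 27.0
```

Emit:
{"method": "play_rows", "body": {"rows": [{"dp": [-0.17,-0.77,0],"turn": [0,0,0],"fingers": 0.7},{"dp": [-0.17,-0.77,0],"turn": [0,0,0],"fingers": 0.7},{"dp": [-0.17,-0.77,0],"turn": [0,0,0],"fingers": 0.7},{"dp": [-0.17,-0.77,0],"turn": [0,0,0],"fingers": 0.7},{"dp": [-0.17,-0.77,0],"turn": [0,0,0],"fingers": 0.7}]}}

```text
clock: 48.77
eef_pos: [589.6, -67.8, 176.4]
tcp_rot: [3.142, -0.001, -0.108]
contact_force: [0.2, 1.1, -1.9]
opening: 0.647
grasp_force: 27.0
```

Emit:
{"method": "play_rows", "body": {"rows": [{"dp": [-0.1,-0.5,0],"turn": [0,0,0],"fingers": 0.7},{"dp": [0,0,0],"turn": [0,0,0],"fingers": 0.7},{"dp": [0,0,0],"turn": [0,0,0],"fingers": 0.7},{"dp": [0,0,0],"turn": [0,0,0],"fingers": 0.7}]}}

```text
clock: 49.1
eef_pos: [588.3, -49.3, 175.8]
tcp_rot: [3.141, -0.001, -0.107]
contact_force: [0.3, -0.5, -0.7]
opening: 0.645
grasp_force: 27.1
```

```bash
python3 - <<'E'
from h import *
plan(589.1,-41.5,100,-6.15)
E
```

```text
at [588.3 -49.3 175.8] psi -6.1 open 0.65 gf 27 F [ 0. -0. -1.] t 49.10 | turn 0.00 units; dp total [-0.002 -0.195  1.896] rows>=2
```

Emit:
{"method": "play_rows", "body": {"rows": [{"dp": [0,-0.195,0.2],"turn": [0,0,0],"fingers": 0.7},{"dp": [0,0,0.5],"turn": [0,0,0],"fingers": 0.7},{"dp": [0,0,0.6],"turn": [0,0,0],"fingers": 0.7},{"dp": [0,0,0.5],"turn": [0,0,0],"fingers": 0.7},{"dp": [0,0,0.1],"turn": [0,0,0],"fingers": 0.7}]}}

```text
clock: 49.52
eef_pos: [586.6, -41.5, 95.3]
tcp_rot: [3.141, 0.005, -0.109]
contact_force: [-0.2, 0.8, -1.3]
opening: 0.648
grasp_force: 27.1
```

Emit:
{"method": "play_rows", "body": {"rows": [{"dp": [0,0,0],"turn": [0,0,0],"fingers": 0.7},{"dp": [0,0,0],"turn": [0,0,0],"fingers": 0.7}]}}

```text
clock: 49.68
eef_pos: [589.2, -41.5, 99.2]
tcp_rot: [-3.142, -0.0, -0.108]
contact_force: [0.8, -0.5, 0.0]
opening: 0.651
grasp_force: 27.1
```

```bash
python3 - <<'E'
from h import *
plan(589.1,-41.5,84.8,-6.15)
E
```

```text
at [589.2 -41.5  99.2] psi -6.2 open 0.65 gf 27 F [ 1. -0.  0.] t 49.68 | turn -0.01 units; dp total [-0.003  0.002  0.36 ] rows>=1
```

Emit:
{"method": "play_rows", "body": {"rows": [{"dp": [0,0,0.15],"turn": [0,0,0],"fingers": 0.7},{"dp": [0,0,0.12],"turn": [0,0,0],"fingers": 0.7},{"dp": [0,0,0.08],"turn": [0,0,0],"fingers": 0.7},{"dp": [0,0,0],"turn": [0,0,0],"fingers": 0.7},{"dp": [0,0,0],"turn": [0,0,0],"fingers": 0.7}]}}

```text
clock: 50.1
eef_pos: [588.9, -41.1, 85.0]
tcp_rot: [3.142, -0.0, -0.107]
contact_force: [0.2, -0.1, -0.2]
opening: 0.647
grasp_force: 27.0
```

Emit:
{"method": "play_rows", "body": {"rows": [{"dp": [0,0,0.02],"turn": [0,0,0],"fingers": 0.7},{"dp": [0,0,0],"turn": [0,0,0],"fingers": 0.7}]}}

```text
clock: 50.27
eef_pos: [589.0, -41.1, 84.8]
tcp_rot: [3.142, -0.0, -0.107]
contact_force: [-2.9, -0.1, 6.7]
opening: 0.65
grasp_force: 27.6
```

Contact felt; release, lift clear and look.

Emit:
{"method": "play_rows", "body": {"rows": [{"dp": [0,0,0],"turn": [0,0,0],"fingers": 0.2},{"dp": [0,0,0],"turn": [0,0,0],"fingers": 0.2},{"dp": [0,0,0],"turn": [0,0,0],"fingers": 0.2},{"dp": [0,0,-0.3],"turn": [0,0,0],"fingers": 0.2},{"dp": [0,0,-0.7],"turn": [0,0,0],"fingers": 0.2}]}}

```text
clock: 50.68
eef_pos: [586.4, -40.9, 121.9]
tcp_rot: [3.141, 0.006, -0.107]
contact_force: [-0.0, 0.5, 0.4]
opening: 0.799
grasp_force: 0.0
```

Emit:
{"method": "play_rows", "body": {"rows": [{"dp": [0,0,-0.8],"turn": [0,0,0],"fingers": 0.2},{"dp": [0,0,-0.8],"turn": [0,0,0],"fingers": 0.2},{"dp": [-0.5,0,-0.8],"turn": [0,0,0],"fingers": 0.2},{"dp": [-0.8,0,-0.4],"turn": [0,0,0],"fingers": 0.2},{"dp": [-0.8,0,0],"turn": [0,0,0],"fingers": 0.2}]}}

```text
clock: 51.1
eef_pos: [507.1, -32.1, 240.8]
tcp_rot: [-3.141, -0.007, -0.107]
contact_force: [0.7, 1.0, -0.2]
opening: 0.794
grasp_force: 0.0
```

Emit:
{"method": "play_rows", "body": {"rows": [{"dp": [-0.8,0.3,0],"turn": [0,0,0],"fingers": 0.2},{"dp": [-0.8,0.3,0],"turn": [0,0,0],"fingers": 0.2},{"dp": [-0.8,0.3,0],"turn": [0,0,0],"fingers": 0.2},{"dp": [0,0,0],"turn": [0,0,0],"fingers": 0.2},{"dp": [0,0,0],"turn": [0,0,0],"fingers": 0.2}]}}

```text
clock: 51.52
eef_pos: [405.0, -57.8, 237.1]
tcp_rot: [3.142, -0.002, -0.109]
contact_force: [0.7, 0.3, -0.2]
opening: 0.799
grasp_force: 0.0
```

```bash
python3 - <<'E'
from h import *
g=snap('scene','s13.png')['pixels'][:,:,::-1]; t=snap('top','t13.png')['pixels'][:,:,::-1]
cv2.imwrite('pics/m13.png',np.vstack([np.hstack([cv2.resize(g,(400,300)),cv2.resize(t,(400,300))]),np.hstack([cv2.resize(g[150:270,190:350],(400,300),interpolation=2),cv2.resize(t[135:225,235:355],(400,300),interpolation=2)])]))
print(r.sense()['eef_pos'])
E
```

```text
[407.11419947 -57.64796807 237.04888825]
```

View pics/m13.png

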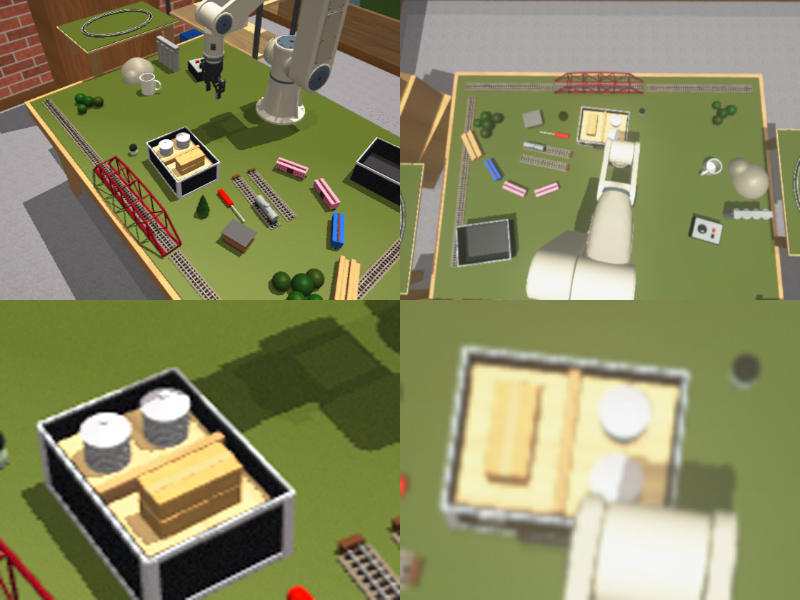

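```bash
python3 -c "
from rig import r
print(r.sign_off())"
```

```text
the job is handed in; nothing more can be done
None
```

The case is packed and handed in, at about 51.6 s of the 210 s allowed. Three boxcars stand one to a bay, with the divider over them rib up. The two cartons present are in one pile on one side of the rib, and both grain bins stand upright on the other. The last pictures showed all of this in place, with the tank car and the other scenery untouched.

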